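# Sort the finished silver into its stock trays

### The job

Sort the five finished silver pieces lying loose along the robot's side of the bench into the three lined trays behind them: each bangle, round box and oblong box goes into the tray that already holds one of its own kind. Set each piece down gently rather than dropping it, so that it lies flat on the lining, lid up, wholly inside the tray and not on another piece. Leave the glass spirit burner standing where it is.

Things in the scene. Friction and masses are not known exactly. Their poses are not given: they have to be found in the camera images.
- bangle_a: Plain silver child's bangle: closed ring, 54 mm outside, 40 mm bore, 10 mm high, about 50 g, lying flat loose on the bench. Origin: the ring's centre, on its axis at half height (5 mm above what it lies on); z is the axis, the same both ways up.
- bangle_b: Second, identical, plain silver child's bangle: closed ring, 54 mm outside, 40 mm bore, 10 mm high, about 50 g, lying flat loose on the bench. Origin: the ring's centre, on its axis at half height (5 mm above what it lies on); z is the axis, the same both ways up.
- round_a: Small round silver lidded box, 44 mm in diameter (upright side from 3 to 21 mm above its foot), lid domed to 30 mm, a little ball knob on top to 39 mm; about 80 g, the lid stays on. Standing loose on the bench. Origin: centre of the foot, z up through the knob; any way round is alike.
- round_b: Second, identical, small round silver lidded box, 44 mm in diameter (upright side from 3 to 21 mm above its foot), lid domed to 30 mm, a little ball knob on top to 39 mm; about 80 g, the lid stays on. Standing loose on the bench. Origin: centre of the foot, z up through the knob; any way round is alike.
- oblong: Oblong silver lidded box, 64 mm long (its x) by 36 mm wide (its y) by 25 mm high, upright sides, about 100 g, the lid stays on. Standing loose on the bench with its long side within 0.55 rad of the world's y axis. Origin: centre of the underside, z up through the lid.
- tray_bangle: Fixed wooden tray, dark cloth lining, outside 130 (its x) by 200 (its y) by 16 mm high, walls 5 mm thick, lining 6 mm above the bench. Origin: centre of its underside; yaw within 0.12 rad. The three trays are alike, in a row in any order, told apart by the one loose piece already lying in each. In this one: a bangle like the others, centred at tray x 0, y +62 mm.
- tray_round: Fixed wooden tray, dark cloth lining, outside 130 (its x) by 200 (its y) by 16 mm high, walls 5 mm thick, lining 6 mm above the bench. Origin: centre of its underside; yaw within 0.12 rad. The three trays are alike, in a row in any order, told apart by the one loose piece already lying in each. In this one: a round box like the others, centred at tray x 0, y +62 mm.
- tray_oblong: Fixed wooden tray, dark cloth lining, outside 130 (its x) by 200 (its y) by 16 mm high, walls 5 mm thick, lining 6 mm above the bench. Origin: centre of its underside; yaw within 0.12 rad. The three trays are alike, in a row in any order, told apart by the one loose piece already lying in each. In this one: an oblong box like the other, long side along y, centred at x 0, y +55 mm.
- burner: Glass spirit burner, 44 mm across, 58 mm high with brass cap, standing loose among the silver; must stay put. Origin: centre of its foot, z up. It and other loose clutter (white dish, amber jar, file) stand 5 mm or more from the pieces on their +y and -y sides, none taller than it; towards the robot (-x) and the trays (+x) each piece has 30 mm or more free for fingers.
There are look-alikes about, which are no part of the job. What is shaped like the oblong but green or pink is not meant.

How it is judged:
By the outcome, as a careful person would: the job done as asked, in the order asked, and still so for the second after the job is handed in, with the robot touching nothing.
It also fails if it takes over 106 s, if anything falls off the work surface, if the arm or the gripper's body presses on something with over 40 N, if the wrist force passes 120 N, or if a joint passes its speed limit or range.

### The arm

A 6-joint arm with a two-finger parallel gripper is mounted at the origin on the work surface. World frame = base frame: x ahead of the robot, y to its left, z up, the work surface at z = 0. Lengths are in m, angles in rad, forces in N, time in s.
With the tool pointing down it reaches from about 0.275 to 0.85 m from the base axis. Payload 5.2 kg.
Tool frame: the origin (TCP) lies at the very end of the fingers, on their centre line; the grasp point (between the pads) lies 19 mm behind it; z points along the fingers, y is the direction in which the jaws open and shut (so a half turn about z gives the same grasp; the last joint's range is limited). The gripper opens to 85 mm and grips with 20 to 120 N. Pads are 22 mm wide; open, the fingers measure 114 mm over their backs; the gripper's body (76 mm by 85 mm) begins 54 mm behind the grasp point. The pads swing forward as they close: fully open they stand 13 mm farther back than shut.
Start: joints at [-1.358, 0.259, 1.535, -0, 1.348, -0.203], TCP at [0.222, -0.503, 0.231] pointing down, gripper open.
Joint ranges: [-3.14, 3.14], [-0.91, 2.08], [0.19, 2.58], [-1.22, 4.36], [0.22, 2.71], [-3.12, 3.12]. Speed limits (rad/s): [2.57, 2.57, 3.14, 3.14, 3.14, 3.14].

### API

Orientations are given as a rotation vector (axis times angle).
In Python, from station import * gives the robot as it stands. The module is installed in compiled form; this text tells all that it offers.
- The arm moves only by the tool arm_command, never from a script. Its argument "plan" is a list of rows, each an object of numbers: "tx", "ty", "tz": the shift along the world's x, y, z in cm; "roll": the turn about the world's z in degrees. In form: [{"tx": .., "ty": .., "tz": .., "roll": ..}, ...]. A call has 1 to 20 rows; each row is the pose to reach, as a shift and turn from the pose measured when the call began; what a row does not reach only later rows make up. A row lasts 1/10 s, in which the tool goes at most 50 mm and 8.59 degrees, less where a joint would pass 70% of its speed; a pose out of reach is approached as far as the arm can. A call with a gripper value outside its range is refused whole. "claw" is the opening, from 0 (shut) to 1 (fully open), set as the call begins (left out, the last holds). The fingers move at their own pace and stop on an object; the grip force is fixed at half the most. Time passes only in rows, so rows that repeat a pose let the fingers close. It gives the time, the measured TCP pose, the force and the opening at its end, in the units of the state.
- get_state(): the state, without advancing time (a new reading comes with each control period).
- snapshot(name): name is "scene" or "top"; returns a dict with "img" (480x640x3 uint8, red, green, blue), "K" (3x3 intrinsics, pixels), "k1" (the pictures are not rectified: a ray, as slopes to the right and down, at radius r is drawn at 1 + k1 r^2 times it, then the intrinsics apply), "origin" and "orientation" of the camera in the world. Camera axes: x right, y down, z forward; pixel columns grow to the right and rows downward; lengths in m; the calibration is good to about 2 mm. A picture is of the moment at which its call begins. There is no depth.
- close_job(): hands the job in, once; it reports no verdict.
The state is a dict: "time_s": time; "joints": joint angles; "joint_velocities": joint speeds; "effort": joint torques, N m; "ee_pos": TCP position; "orientation": TCP orientation; "wrist_force": force on the tool from outside, world axes, zero at the start; "ft_torque": the same for the moment, N m; "finger_gap": opening from 0.0 (shut) to 1.0 (fully open).
Only numpy, scipy, OpenCV 4.12 (cv2) and the standard library are available. Lean on these libraries where they do the work, as an engineer would, in place of code of your own. Each camera call takes 0.05 s, during which the arm holds its last target.

## Working session

There is one attempt and no reset: what is moved stays moved. The work goes in short steps, Python scripts to look and compute and a tool call to move; the robot and the scene stay as the last step left them, time stands still between calls to the robot, and variables do not carry over. Pictures are saved under pics/ and viewed, and the job is handed in when it is done.

Besides the shell and the picture viewer there is one more tool, called after "Request:" as name(argument=value, ...) on one line, values as JSON. arm_command: Moves the arm, as the interface text tells. Its arguments: {"type":"object","properties":{"plan":{"type":"array"},"claw":{"type":"number"}},"required":["plan"]}

```bash
mkdir -p pics; ls
python3 - <<'E'
from station import *
import cv2,numpy as np
np.set_printoptions(precision=4,suppress=True)
for n in("scene","top"):
    s=snapshot(n); cv2.imwrite(f"pics/{n}0.png",s["img"][:,:,::-1])
    print(n,s["K"],s["k1"],s["origin"],s["orientation"])
print(get_state())
E
```

```text
pics
scene [[490.5796   0.     319.9458]
 [  0.     490.5796 246.3184]
 [  0.       0.       1.    ]] -0.09191056848531924 [ 1.1314 -0.5138  0.5536] [-1.9652 -0.8641  0.487 ]
top [[476.6069   0.     329.9951]
 [  0.     476.6069 236.1759]
 [  0.       0.       1.    ]] 0.01343934184191798 [0.2877 0.0458 1.0442] [-2.1437  2.0462 -0.2499]
{'time_s': 0.1, 'joints': array([-1.3578,  0.2593,  1.5359,  0.    ,  1.348 , -0.2028]), 'joint_velocities': array([ 0.0011, -0.0024, -0.002 ,  0.0005, -0.0001, -0.0005]), 'effort': array([  0.0015, -44.697 , -29.1247,  -0.0003,   0.0064,  -0.    ]), 'ee_pos': array([ 0.2221, -0.5027,  0.2306]), 'orientation': array([-3.0724, -0.6481,  0.    ]), 'wrist_force': array([-0.0035, -0.0322, -0.3038]), 'ft_torque': array([-0.0298, -0.0305,  0.0137]), 'finger_gap': 0.9994367856594285}
```

View pics/scene0.png

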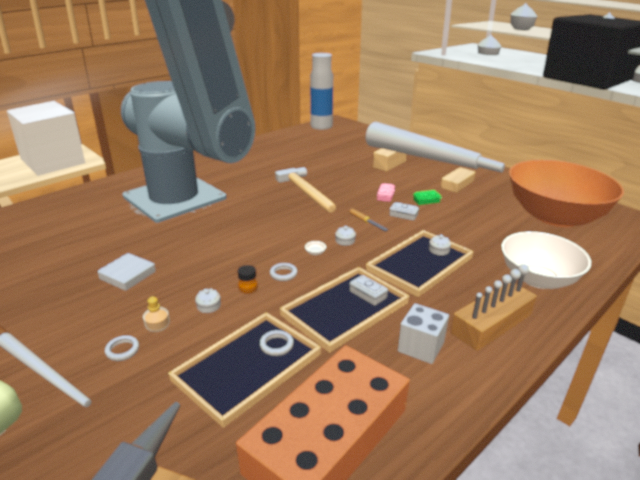

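View pics/top0.png

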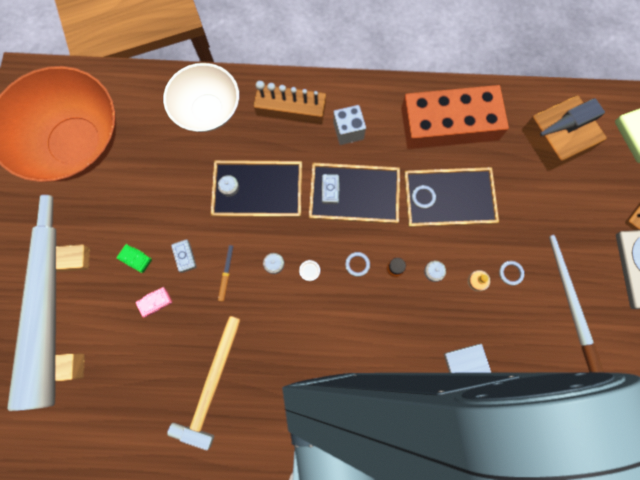

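The top view shows, from left to right: oblong (182,255), with the green (134,258) and pink (153,302) look-alikes beside it, then the file (225,275), round box (274,263), white dish (310,270), bangle (357,264), amber jar (397,266), round box (436,271), burner (480,280) and bangle (512,272). The trays are round (256,188), oblong (355,192) and bangle (452,196). Next I'll enlarge and segment both views.

```bash
cat > h.py <<'E'
import numpy as np,cv2
from scipy.spatial.transform import Rotation as R
from station import *
np.set_printoptions(precision=4,suppress=True)
def ray(s,uv):
    uv=np.atleast_2d(np.asarray(uv,float)); K=s["K"]
    d=cv2.undistortPoints(uv[:,None],K,np.array([s["k1"],0,0,0,0.]))[:,0]
    d=np.c_[d,np.ones(len(d))]
    return d@R.from_rotvec(s["orientation"]).as_matrix().T
def plane(s,uv,z):
    d=ray(s,uv); o=np.asarray(s["origin"]); return o+d*((z-o[2])/d[:,2])[:,None]
def proj(s,P):
    P=np.atleast_2d(P); Rm=R.from_rotvec(s["orientation"]).as_matrix()
    q=(P-s["origin"])@Rm; q=q[:,:2]/q[:,2:]; q=q*(1+s["k1"]*(q**2).sum(1))[:,None]
    return q@s["K"][:2,:2].T+s["K"][:2,2]
def tri(s1,a,s2,b):
    d1=ray(s1,a)[0];d2=ray(s2,b)[0];d1/=np.linalg.norm(d1);d2/=np.linalg.norm(d2)
    o1=np.asarray(s1["origin"]);o2=np.asarray(s2["origin"])
    t=np.linalg.lstsq(np.c_[d1,-d2],o2-o1,rcond=None)[0]
    p=o1+d1*t[0];q=o2+d2*t[1]; return (p+q)/2,np.linalg.norm(p-q)
E
python3 - <<'E'
from h import *
import pickle
S={n:snapshot(n) for n in("scene","top")}
pickle.dump(S,open("s0.pkl","wb"))
a=S["top"]["img"][:,:,::-1]
cv2.imwrite("pics/t1.png",cv2.resize(a[150:320,110:330],None,fx=3.6,fy=3.5,interpolation=cv2.INTER_CUBIC))
cv2.imwrite("pics/t2.png",cv2.resize(a[150:320,320:540],None,fx=3.6,fy=3.5,interpolation=cv2.INTER_CUBIC))
a=S["scene"]["img"][:,:,::-1]
cv2.imwrite("pics/s1.png",cv2.resize(a[230:430,90:330],None,fx=3.3,fy=3,interpolation=cv2.INTER_CUBIC))
cv2.imwrite("pics/s2.png",cv2.resize(a[160:330,270:490],None,fx=3.6,fy=3.5,interpolation=cv2.INTER_CUBIC))
E
```

```text
(no output)
```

View pics/t1.png

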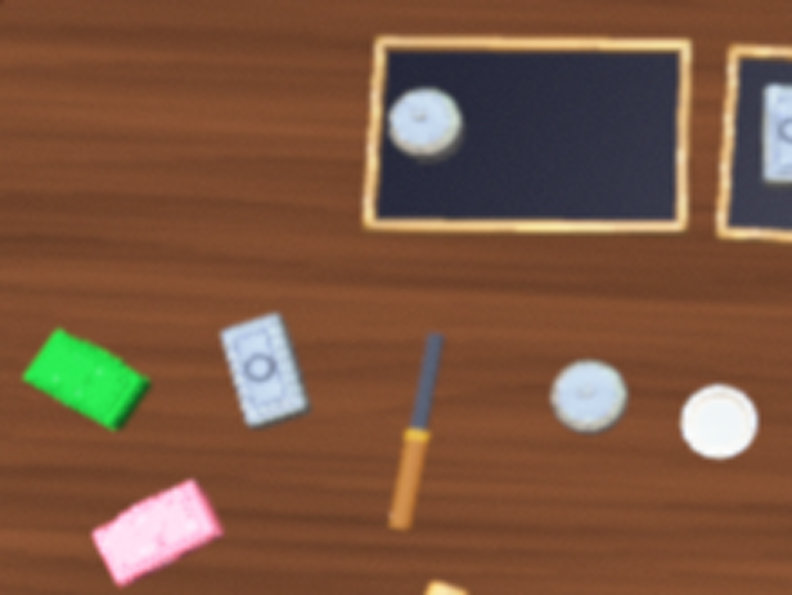

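View pics/t2.png

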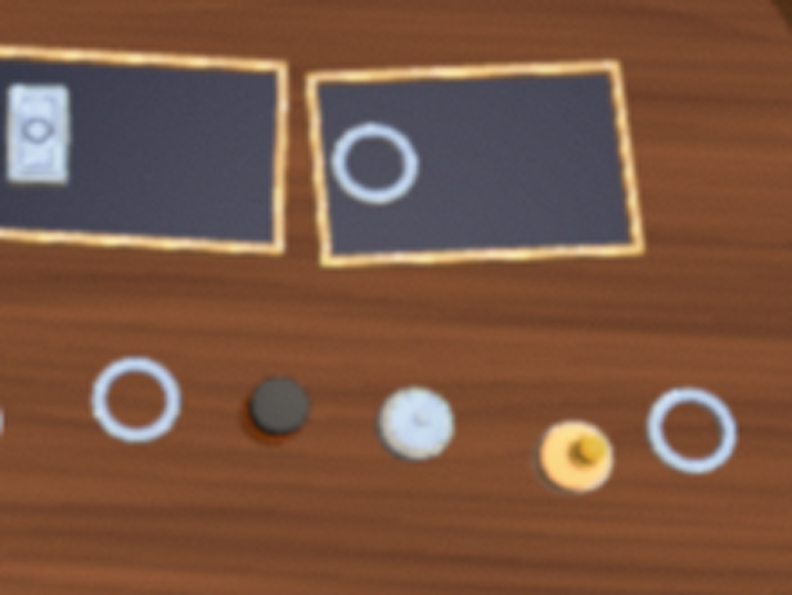

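View pics/s1.png

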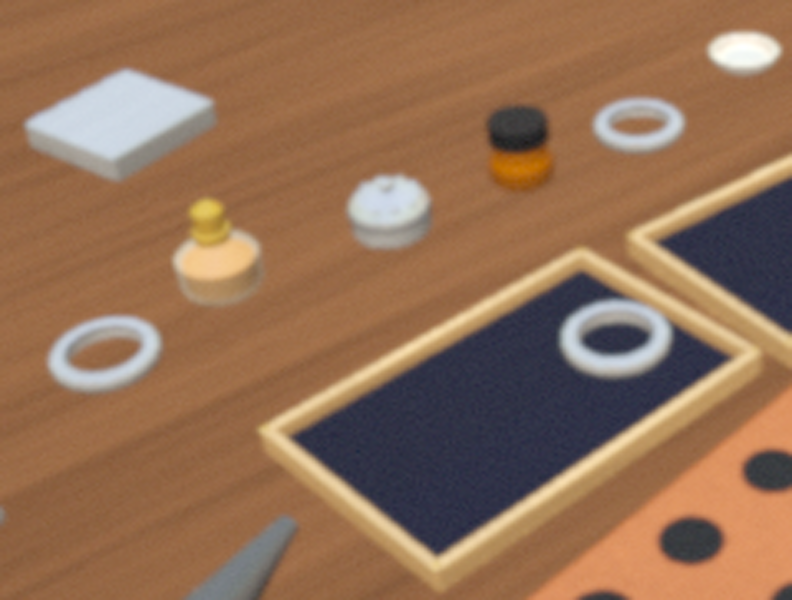

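View pics/s2.png

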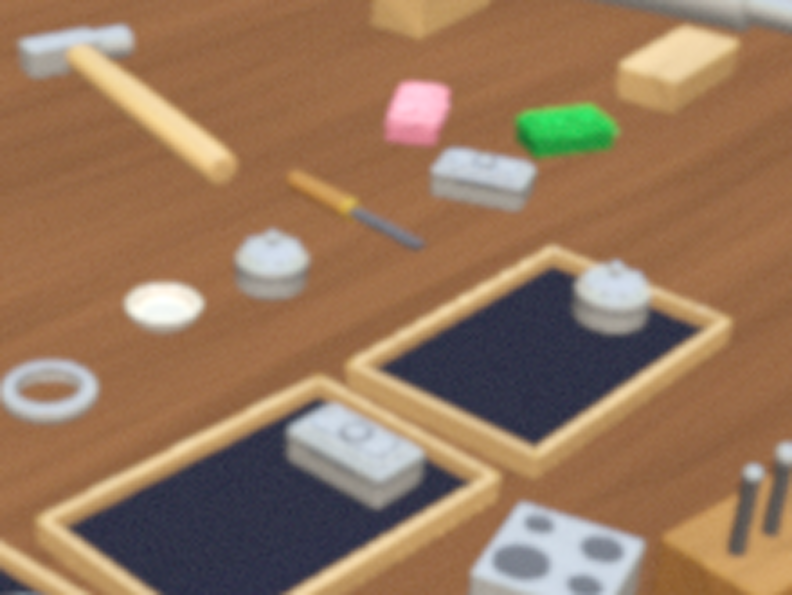

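The crops confirm the silver oblong (top 182,255; scene 404,210). The green and pink blocks are not it, and the lidless grey square (126,270 in the scene view) isn't a piece. Next I'll measure by mask.

Run:
```python
from h import *
import pickle
S=pickle.load(open("s0.pkl","rb"))
seeds={"top":{"oblong":(182,255),"round_l":(274,263),"dish":(310,270),"bang_l":(357,264),"round_r":(436,271),"bang_r":(512,272),"Tround":(228,185),"Tobl":(330,188),"Tbang":(424,197)},
"scene":{"oblong":(404,210),"round_l":(346,235),"dish":(315,247),"bang_l":(284,271),"round_r":(208,300),"bang_r":(121,347),"Tround":(440,244),"Tobl":(369,289),"Tbang":(277,343)}}
C={}
for n in S:
    hsv=cv2.cvtColor(S[n]["img"],cv2.COLOR_RGB2HSV)
    m=((hsv[:,:,1]<75)&(hsv[:,:,2]>110)).astype(np.uint8)*255
    cs,_=cv2.findContours(m,cv2.RETR_EXTERNAL,cv2.CHAIN_APPROX_NONE)
    for k,p in seeds[n].items():
        best=min(cs,key=lambda c:-cv2.pointPolygonTest(c,p,True) if len(c)>8 else 1e9)
        C[n,k]=best[:,0]
        M=cv2.moments(m*0+cv2.drawContours(np.zeros_like(m),[best],-1,255,-1)); 
        print(n,k,cv2.contourArea(best),"c %.1f %.1f"%(M["m10"]/M["m00"],M["m01"]/M["m00"]),"rect",np.round(cv2.minAreaRect(best)[1],1),round(cv2.minAreaRect(best)[2],1))
pickle.dump(C,open("c0.pkl","wb"))
# metric: top contours onto planes
T=S["top"]
for k,z in dict(oblong=.025,round_l=.021,dish=.008,bang_l=.01,round_r=.021,bang_r=.01,Tround=.027,Tobl=.031,Tbang=.016).items():
    P=plane(T,C["top",k],z)[:,:2].astype(np.float32)
    r=cv2.minAreaRect(P); e=cv2.minEnclosingCircle(P)
    print(k,"rect c",np.round(r[0],4),np.round(r[1],4),round(r[2],1),"circ",np.round(e[0],4),round(e[1],4))
```

```text
scene oblong 377.5 c 403.7 210.4 rect [29.  15.3] 11.3
scene round_l 314.0 c 345.0 235.4 rect [20. 20.] 90.0
scene dish 227.0 c 315.1 247.0 rect [14. 22.] 90.0
scene bang_l 392.0 c 283.1 271.1 rect [18. 28.] 90.0
scene round_r 486.5 c 207.5 300.0 rect [24. 25.] 90.0
scene bang_r 664.0 c 121.3 347.4 rect [25. 34.] 90.0
scene Tround 340.5 c 439.8 244.4 rect [20. 22.] 90.0
scene Tobl 697.5 c 368.3 289.0 rect [38.8 21.7] 28.8
scene Tbang 684.0 c 276.2 342.0 rect [26. 34.] 90.0
top oblong 500.5 c 182.8 255.1 rect [29.6 18.8] 73.6
top round_l 323.5 c 273.2 262.8 rect [20. 20.] 90.0
top dish 342.0 c 309.3 270.0 rect [20. 21.] 90.0
top bang_l 469.0 c 357.2 263.9 rect [24. 25.] 90.0
top round_r 319.5 c 435.2 270.5 rect [20.5 19.8] 45.0
top bang_r 471.0 c 511.5 272.6 rect [24. 25.] 90.0
top Tround 280.0 c 227.4 184.3 rect [18. 19.] 90.0
top Tobl 446.5 c 330.3 187.7 rect [28. 17.] 90.0
top Tbang 448.5 c 422.8 195.7 rect [36.2 25. ] 26.6
oblong rect c [0.4771 0.3688] [0.0658 0.0398] 22.2 circ [0.4772 0.3691] 0.0359
round_l rect c [0.4693 0.1727] [0.0445 0.0436] 4.0 circ [0.4694 0.1723] 0.0234
dish rect c [0.4598 0.0931] [0.0445 0.0463] 2.7 circ [0.4596 0.0936] 0.0242
bang_l rect c [ 0.4778 -0.0118] [0.0536 0.0551] 2.7 circ [ 0.4783 -0.0112] 0.0282
round_r rect c [ 0.4699 -0.1804] [0.0436 0.0445] 46.3 circ [ 0.4692 -0.1803] 0.0233
bang_r rect c [ 0.4737 -0.3499] [0.0531 0.0555] 2.7 circ [ 0.4746 -0.35  ] 0.0282
Tround rect c [0.6434 0.2875] [0.0433 0.0427] 5.2 circ [0.6426 0.2877] 0.0229
Tobl rect c [0.6439 0.0554] [0.0662 0.0383] 2.8 circ [0.6439 0.0555] 0.0372
Tbang rect c [ 0.6502 -0.1525] [0.0776 0.0635] 0.5 circ [ 0.6529 -0.1466] 0.0445
```

Run:
```python
from h import *
import pickle
S=pickle.load(open("s0.pkl","rb")); T=S["top"];Q=S["scene"]
for k,a,b in [("oblong emblem",(182.2,254.9),(404.7,205.7)),("round_l knob",(273.3,262),(345.3,227.7)),("round_r knob",(436.7,270.6),(207.6,290)),
 ("bang_l",(357.2,263.9),(283.1,271.1)),("bang_r",(511.5,272.6),(121.3,347.4)),("Tobl emblem",(330.4,187.1),(369,283.5))]:
    print(k,*tri(T,a,Q,b))
# trays: lining blob incl piece -> convex hull
def quad(n,seed):
    hsv=cv2.cvtColor(S[n]["img"],cv2.COLOR_RGB2HSV)
    m=((hsv[:,:,0]>95)&(hsv[:,:,0]<140)&(hsv[:,:,2]<110)).astype(np.uint8)*255
    _,L=cv2.connectedComponents(m,connectivity=4)
    l=L[seed[1],seed[0]]; assert l
    c=cv2.convexHull(np.argwhere(L==l)[:,::-1].astype(np.int32))[:,0]
    return c
for name,a,b in [("round",(270,195),(410,265)),("oblong",(370,195),(330,315)),("bangle",(460,200),(235,370))]:
    c=quad("top",a); P=plane(T,c,.006)[:,:2].astype(np.float32); r=cv2.minAreaRect(P)
    print(name,"lining rect",np.round(r[0],4),np.round(r[1],4),round(r[2],2))
    c2=quad("scene",b); P2=plane(Q,c2,.006)[:,:2].astype(np.float32); r2=cv2.minAreaRect(P2)
    print("  scene",np.round(r2[0],4),np.round(r2[1],4),round(r2[2],2))
    hsv=cv2.cvtColor(T["img"],cv2.COLOR_RGB2HSV)
    h=np.zeros((480,640),np.uint8);cv2.fillConvexPoly(h,c.reshape(-1,1,2),255)
    d=cv2.dilate(h,np.ones((13,13)));w=((hsv[:,:,2]>175)&(d>0)).astype(np.uint8)
    pts=np.argwhere(w)[:,::-1].astype(np.float32)
    r=cv2.minAreaRect(plane(T,pts,.016)[:,:2].astype(np.float32));print("  rim outer",np.round(r[0],4),np.round(r[1],4),round(r[2],2))
```

```text
oblong emblem [0.4778 0.3708 0.0264] 0.0024265807107329016
round_l knob [0.4699 0.1716 0.0349] 0.0028108254856835315
round_r knob [ 0.4676 -0.1786  0.0351] 0.0039373537340710515
bang_l [ 0.4785 -0.0113  0.0066] 0.0002449495299175246
bang_r [ 0.4752 -0.3509  0.0062] 0.0005037701534765268
Tobl emblem [0.6466 0.0565 0.031 ] 0.0022172318829123726
round lining rect [0.6438 0.2247] [0.1089 0.1839] 2.73
  scene [0.6378 0.2305] [0.1034 0.1654] 2.18
  rim outer [0.643  0.2239] [0.1318 0.2024] 2.73
oblong lining rect [0.6447 0.0003] [0.1843 0.1115] 89.41
  scene [0.6384 0.0043] [0.1741 0.1041] 89.41
  rim outer [0.6428 0.0005] [0.2021 0.1322] 89.32
bangle lining rect [ 0.6456 -0.2194] [0.1118 0.1825] 5.17
  scene [ 0.6396 -0.2161] [0.1066 0.1794] 4.99
  rim outer [ 0.6436 -0.2179] [0.1323 0.202 ] 5.16
```

All the sizes and heights check out. The oblong's long side actually lies near world x, both loose and in the tray, so I'll follow the images over the text there. I'll start with the right-hand bangle, with the jaws along x.

Request:
arm_command(plan=[{"tx": 3, "ty": 2, "tz": 0, "roll": 8}, {"tx": 7, "ty": 4, "tz": 0, "roll": 16}, {"tx": 11, "ty": 7, "tz": 0, "roll": 24}, {"tx": 15, "ty": 9, "tz": 0, "roll": 32}, {"tx": 19, "ty": 12, "tz": -2, "roll": 40}, {"tx": 22, "ty": 14, "tz": -5, "roll": 48}, {"tx": 25.2, "ty": 15.2, "tz": -9, "roll": 56}, {"tx": 25.2, "ty": 15.2, "tz": -12, "roll": 64}, {"tx": 25.2, "ty": 15.2, "tz": -14, "roll": 66.2}, {"tx": 25.2, "ty": 15.2, "tz": -15, "roll": 66.2}, {"tx": 25.2, "ty": 15.2, "tz": -15, "roll": 66.2}, {"tx": 25.2, "ty": 15.2, "tz": -15, "roll": 66.2}], claw=0.85)

```text
time_s: 1.4
ee_pos: [0.4744, -0.3515, 0.0817]
orientation: [2.222, 2.22, -0.001]
wrist_force: [-0.5, 0.7, 0.4]
finger_gap: 0.85
```

```bash
cat > look.py <<'E'
import sys
from h import *
# name view x0 y0 x1 y1 out
v,x0,y0,x1,y1,o=sys.argv[1],*map(int,sys.argv[2:6]),sys.argv[6]
s=snapshot(v);a=s["img"][y0:y1,x0:x1,::-1]
f=min(800/a.shape[1],600/a.shape[0]);cv2.imwrite("pics/"+o,cv2.resize(a,None,fx=f,fy=f,interpolation=cv2.INTER_CUBIC))
t=get_state();Rm=R.from_rotvec(t["orientation"]).as_matrix()
print(t["time_s"],t["ee_pos"],"jaw deg",np.degrees(np.arctan2(Rm[1,1],Rm[0,1])),"tz",Rm[:,2],"F",t["wrist_force"],"gap",t["finger_gap"],"q",t["joints"], f)
E
python3 look.py scene 60 230 320 425 a1.png
```

```text
1.45 [ 0.4746 -0.3519  0.0822] jaw deg -0.05238914005035068 tz [ 0.0005 -0.0016 -1.    ] F [-0.1969  0.0736  0.0126] gap 0.8528792953864771 q [-0.8262  0.4647  1.6237 -0.0008  1.0517 -0.8249] 3.076923076923077
```

View pics/a1.png

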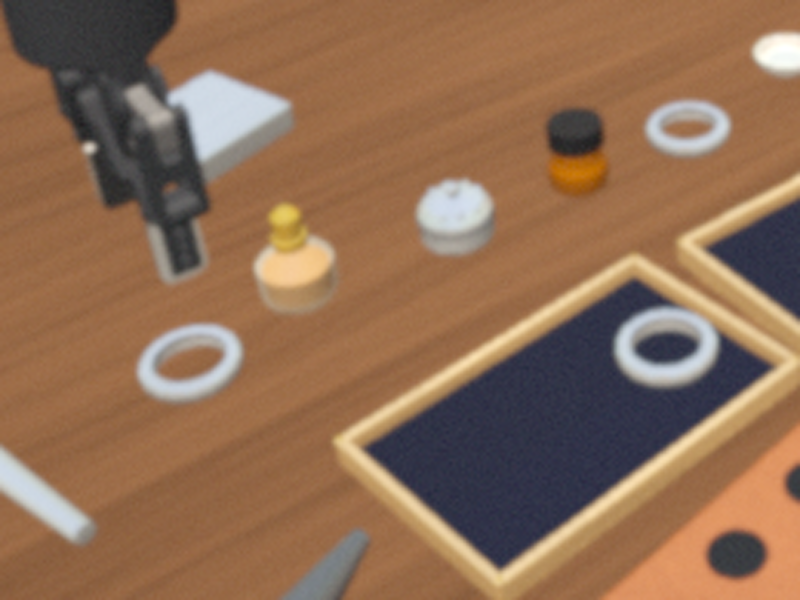

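The +x fingertip is at crop (182,272), about px (119,318), roughly above the bangle (190,362). I'll use this to find the tip height relative to the TCP.

Run:
```python
from h import *
s=snapshot("scene")
for z in (.07,.08,.085,.09,.095,.1):
    print(z,[(proj(s,[[.4746+dx,-.352+dy,z]])[0]-[60,230])*3.077 for dx,dy in((.036,-.011),(.036,.011),(.044,-.011),(.044,.011))])
```

```text
0.07 [array([166.939 , 312.0176]), array([208.6897, 292.9703]), array([173.5068, 320.0978]), array([215.4626, 300.7933])]
0.08 [array([162.4523, 296.2907]), array([204.5718, 277.3386]), array([169.0268, 304.3193]), array([211.3562, 285.1093])]
0.085 [array([160.1903, 288.3401]), array([202.4959, 269.4377]), array([166.7679, 296.3417]), array([209.2859, 277.1811])]
0.09 [array([157.9157, 280.3307]), array([200.4088, 261.4795]), array([164.4963, 288.3045]), array([207.2042, 269.1949])]
0.095 [array([155.6285, 272.262 ]), array([198.3102, 253.4634]), array([162.212 , 280.2072]), array([205.111, 261.15 ])]
0.1 [array([153.3287, 264.1334]), array([196.2003, 245.3889]), array([159.9148, 272.0493]), array([203.0064, 253.0461])]
```

The tips stand about 9 mm above the TCP at this opening, and I estimate about 4 mm at 54 mm, so I grip with TCP z near 0.

Request:
arm_command(plan=[{"tx": 0, "ty": 0.1, "tz": -2, "roll": 0}, {"tx": 0, "ty": 0.1, "tz": -4, "roll": 0}, {"tx": 0, "ty": 0.1, "tz": -6, "roll": 0}, {"tx": 0, "ty": 0.1, "tz": -7.5, "roll": 0}, {"tx": 0, "ty": 0.1, "tz": -8.2, "roll": 0}, {"tx": 0, "ty": 0.1, "tz": -8.2, "roll": 0}, {"tx": 0, "ty": 0.1, "tz": -8.2, "roll": 0}])

```text
time_s: 2.2
ee_pos: [0.4752, -0.3517, 0.0015]
orientation: [2.22, 2.218, -0.001]
wrist_force: [-0.4, 0.2, 0.4]
finger_gap: 0.855
```

Request:
arm_command(plan=[{"tx": 0, "ty": 0, "tz": 0, "roll": 0}, {"tx": 0, "ty": 0, "tz": 0, "roll": 0}, {"tx": 0, "ty": 0, "tz": 0, "roll": 0}, {"tx": 0, "ty": 0, "tz": 0, "roll": 0}, {"tx": 0, "ty": 0, "tz": 0, "roll": 0}, {"tx": 0, "ty": 0, "tz": 0, "roll": 0}], claw=0.4)

```text
time_s: 2.8
ee_pos: [0.4759, -0.3525, 0.0035]
orientation: [2.218, 2.216, -0.002]
wrist_force: [-1.8, 0.8, 7.5]
finger_gap: 0.554
```

Request:
arm_command(plan=[{"tx": 0, "ty": 0, "tz": 0, "roll": 0}, {"tx": 0, "ty": 0, "tz": 1, "roll": 0}, {"tx": 0, "ty": 0, "tz": 2.5, "roll": 0}, {"tx": 0, "ty": 0, "tz": 4, "roll": 0}, {"tx": 0, "ty": 0, "tz": 6, "roll": 0}, {"tx": 0, "ty": 0, "tz": 6, "roll": 0}])

```text
time_s: 3.4
ee_pos: [0.4775, -0.3541, 0.0668]
orientation: [2.213, 2.212, -0.002]
wrist_force: [-0.3, -1.0, -0.2]
finger_gap: 0.552
```

```bash
python3 look.py scene 60 230 320 425 a2.png
```

```text
3.45 [ 0.4768 -0.3534  0.0653] jaw deg -0.03919593750243108 tz [ 0.0064 -0.0083 -0.9999] F [ 0.2082  0.1124 -0.8365] gap 0.5480392728347234 q [-0.8251  0.4843  1.6402 -0.0011  1.0066 -0.8238] 3.076923076923077
```

View pics/a2.png

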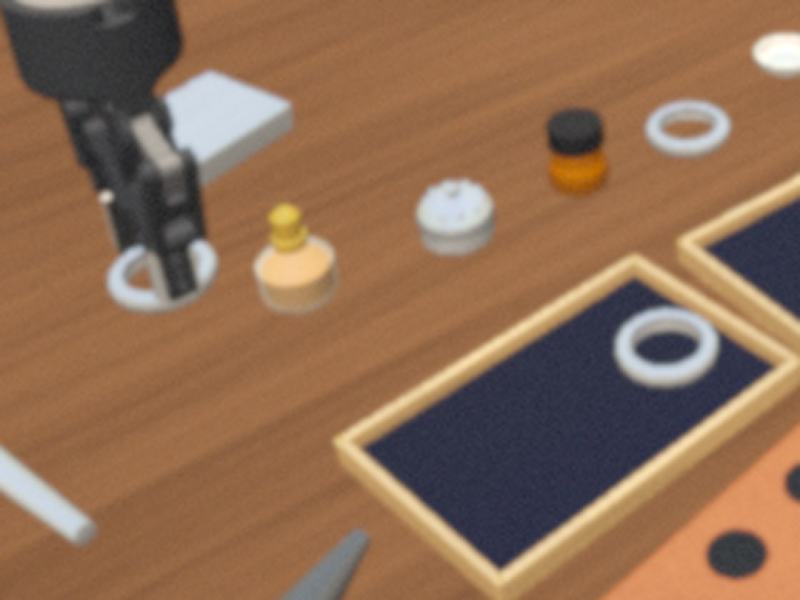

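The bangle is held (gap 0.55). I'm placing it in the bangle tray at tray y −60.

Request:
arm_command(plan=[{"tx": 2, "ty": 1, "tz": 2, "roll": 1}, {"tx": 5, "ty": 2.2, "tz": 2, "roll": 2}, {"tx": 8.5, "ty": 3.8, "tz": 2, "roll": 3.5}, {"tx": 12, "ty": 5.3, "tz": 2, "roll": 5.2}, {"tx": 15, "ty": 6.6, "tz": 1, "roll": 5.2}, {"tx": 17.2, "ty": 7.6, "tz": 0, "roll": 5.2}, {"tx": 17.2, "ty": 7.6, "tz": -2, "roll": 5.2}, {"tx": 17.2, "ty": 7.6, "tz": -3, "roll": 5.2}, {"tx": 17.2, "ty": 7.6, "tz": -3.5, "roll": 5.2}, {"tx": 17.2, "ty": 7.6, "tz": -3.5, "roll": 5.2}])

```text
time_s: 4.45
ee_pos: [0.6476, -0.2774, 0.029]
orientation: [2.115, 2.312, -0.002]
wrist_force: [0.1, 0.1, -1.7]
finger_gap: 0.551
```

```bash
python3 look.py top 380 140 540 260 a3.png
```

```text
4.5 [ 0.6482 -0.2778  0.0301] jaw deg 5.110732972259175 tz [ 0.0065 -0.0073 -1.    ] F [-0.8038 -0.3312 -0.5034] gap 0.5495276955440855 q [-0.5613  0.6943  1.3509 -0.0031  1.0869 -0.649 ] 5.0
```

View pics/a3.png

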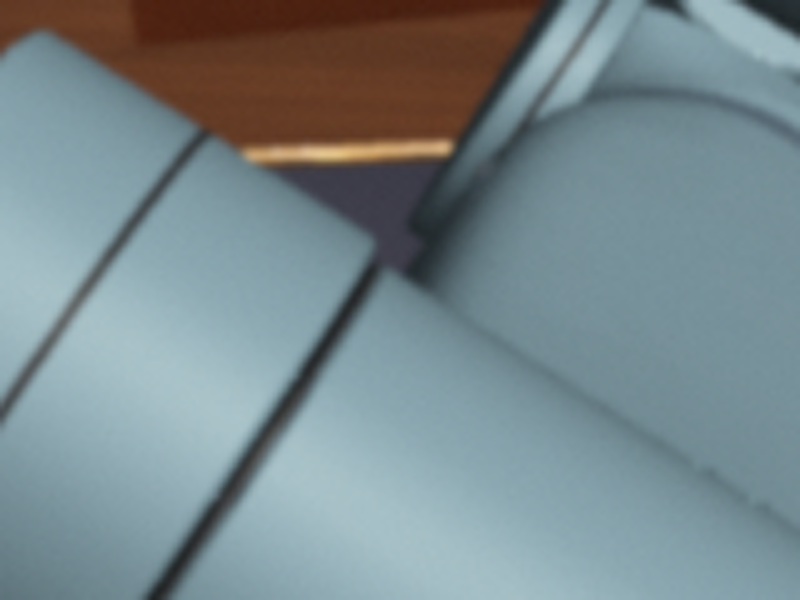

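The top view is blocked by the arm. I'm lowering slowly and watching the force.

Request:
arm_command(plan=[{"tx": 0.1, "ty": 0, "tz": -0.5, "roll": 0}, {"tx": 0.1, "ty": 0, "tz": -1, "roll": 0}, {"tx": 0.1, "ty": 0, "tz": -1.3, "roll": 0}, {"tx": 0.1, "ty": 0, "tz": -1.6, "roll": 0}, {"tx": 0.1, "ty": 0, "tz": -1.8, "roll": 0}, {"tx": 0.1, "ty": 0, "tz": -1.9, "roll": 0}, {"tx": 0.1, "ty": 0, "tz": -1.9, "roll": 0}])

```text
time_s: 5.2
ee_pos: [0.6491, -0.2778, 0.0109]
orientation: [2.114, 2.311, -0.002]
wrist_force: [0.1, -0.9, -1.0]
finger_gap: 0.547
```

```bash
python3 look.py scene 140 260 360 425 a4.png
```

```text
5.25 [ 0.6492 -0.2779  0.011 ] jaw deg 5.1048272341659935 tz [ 0.0065 -0.0073 -1.    ] F [ 0.538   0.9179 -0.333 ] gap 0.5498172592317851 q [-0.5606  0.7168  1.3607 -0.0031  1.0546 -0.6481] 3.6363636363636362
```

View pics/a4.png

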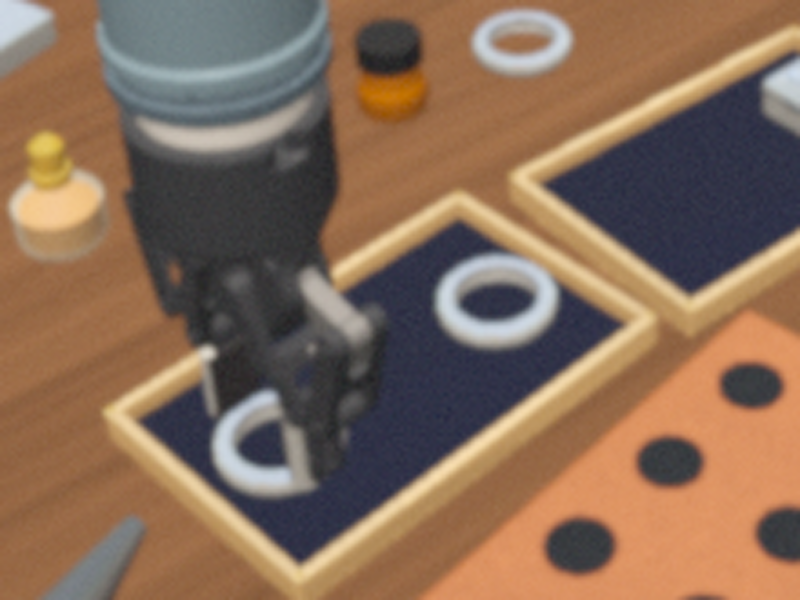

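The bangle is inside the tray near its left end and not yet touching. I'm going a few mm lower.

Request:
arm_command(plan=[{"tx": 0, "ty": 0, "tz": -0.1, "roll": 0}, {"tx": 0, "ty": 0, "tz": -0.2, "roll": 0}, {"tx": 0, "ty": 0, "tz": -0.25, "roll": 0}, {"tx": 0, "ty": 0, "tz": -0.25, "roll": 0}])

```text
time_s: 5.65
ee_pos: [0.6495, -0.2779, 0.0097]
orientation: [2.113, 2.311, -0.001]
wrist_force: [-2.5, 1.0, 4.6]
finger_gap: 0.552
```

Contact: 4.6 N. Releasing and lifting.

Request:
arm_command(plan=[{"tx": 0, "ty": 0, "tz": 0, "roll": 0}, {"tx": 0, "ty": 0, "tz": 0, "roll": 0}, {"tx": 0, "ty": 0, "tz": 0, "roll": 0}, {"tx": 0, "ty": 0, "tz": 1, "roll": 0}, {"tx": 0, "ty": 0, "tz": 3, "roll": 0}, {"tx": 0, "ty": 0, "tz": 6, "roll": 0}, {"tx": -2, "ty": 2, "tz": 8, "roll": -2}, {"tx": -5, "ty": 4, "tz": 8, "roll": -5.1}, {"tx": -9, "ty": 6, "tz": 8, "roll": -5.1}, {"tx": -13, "ty": 8, "tz": 8, "roll": -5.1}, {"tx": -16, "ty": 9.5, "tz": 7.5, "roll": -5.1}, {"tx": -18, "ty": 9.8, "tz": 7, "roll": -5.1}, {"tx": -18, "ty": 9.8, "tz": 7, "roll": -5.1}], claw=0.75)

```text
time_s: 6.95
ee_pos: [0.4667, -0.1785, 0.0798]
orientation: [2.216, 2.216, -0.003]
wrist_force: [0.1, -0.5, -0.2]
finger_gap: 0.747
```

```bash
python3 look.py scene 60 230 320 425 a5.png
```

```text
7.0 [ 0.469  -0.1798  0.0804] jaw deg -0.012894949487905545 tz [ 0.0069 -0.0087 -0.9999] F [1.0678 0.2067 0.0101] gap 0.7458048851784889 q [-0.586   0.3271  1.8533 -0.0043  0.9507 -0.5833] 3.076923076923077
```

View pics/a5.png

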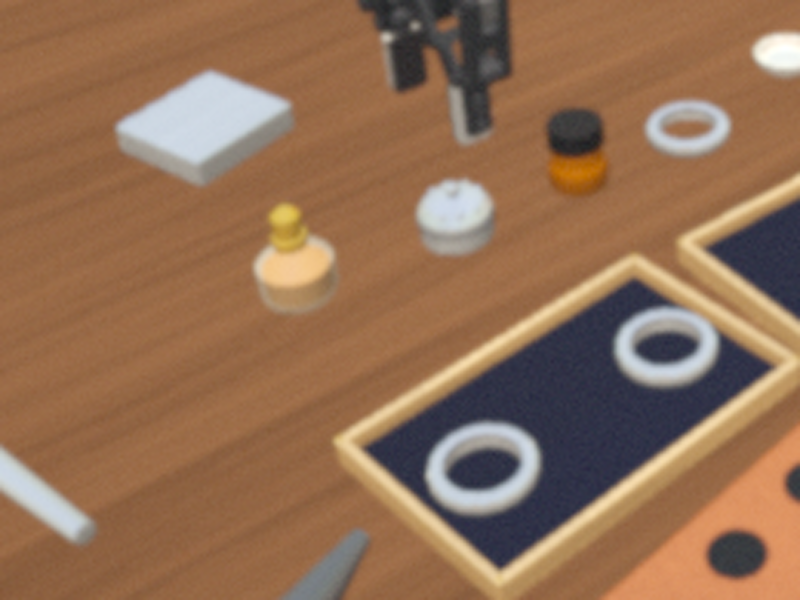

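The bangle lies flat and clear. The gripper is above the right round box, so I grip it now.

Request:
arm_command(plan=[{"tx": 0, "ty": 0, "tz": -1.5, "roll": 0}, {"tx": 0, "ty": 0, "tz": -3, "roll": 0}, {"tx": 0, "ty": 0, "tz": -5, "roll": 0}, {"tx": 0, "ty": 0, "tz": -6.5, "roll": 0}, {"tx": 0, "ty": 0, "tz": -7.3, "roll": 0}, {"tx": 0, "ty": 0, "tz": -7.3, "roll": 0}, {"tx": 0, "ty": 0, "tz": -7.3, "roll": 0}])

```text
time_s: 7.7
ee_pos: [0.47, -0.1803, 0.0079]
orientation: [2.213, 2.213, -0.002]
wrist_force: [0.8, -0.4, -0.4]
finger_gap: 0.752
```

Request:
arm_command(plan=[{"tx": 0, "ty": 0, "tz": 0, "roll": 0}, {"tx": 0, "ty": 0, "tz": 0, "roll": 0}, {"tx": 0, "ty": 0, "tz": 0, "roll": 0}, {"tx": 0, "ty": 0, "tz": 0, "roll": 0}, {"tx": 0, "ty": 0, "tz": 0, "roll": 0}, {"tx": 0, "ty": 0, "tz": 0, "roll": 0}, {"tx": 0, "ty": 0, "tz": 0, "roll": 0}], claw=0.3)

```text
time_s: 8.4
ee_pos: [0.471, -0.181, 0.0093]
orientation: [2.211, 2.21, -0.001]
wrist_force: [-0.5, 0.5, 5.8]
finger_gap: 0.483
```

Request:
arm_command(plan=[{"tx": 0, "ty": 0, "tz": 0.5, "roll": 0}, {"tx": 0, "ty": 0, "tz": 1.5, "roll": 0}, {"tx": 0, "ty": 0, "tz": 3.5, "roll": 0}, {"tx": 0, "ty": 0, "tz": 5.5, "roll": 0}, {"tx": 0, "ty": 0, "tz": 7.5, "roll": 0}, {"tx": 0, "ty": 0, "tz": 7.5, "roll": 0}])

```text
time_s: 9.0
ee_pos: [0.4729, -0.1821, 0.0876]
orientation: [2.207, 2.206, 0.001]
wrist_force: [0.2, -0.6, -1.4]
finger_gap: 0.477
```

```bash
python3 look.py scene 140 200 340 350 a6.png
```

```text
9.05 [ 0.4721 -0.1816  0.086 ] jaw deg -0.006299551039309347 tz [ 0.0137 -0.0131 -0.9998] F [ 0.5515 -0.2639 -1.4383] gap 0.4864722414893044 q [-0.5857  0.3205  1.8458 -0.0041  0.9567 -0.5831] 4.0
```

View pics/a6.png

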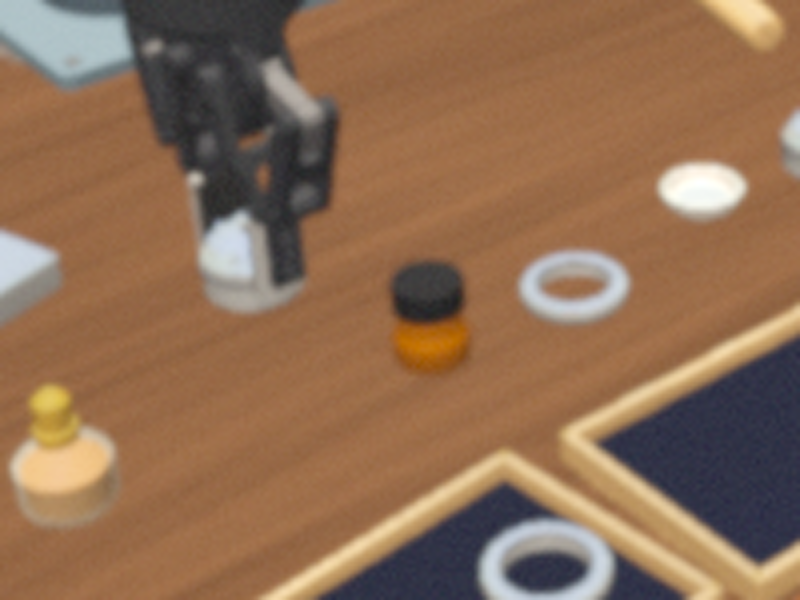

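The box is held upright. I'm carrying it over to the round tray at tray y −60.

Request:
arm_command(plan=[{"tx": 2, "ty": 4, "tz": 0.5, "roll": 0.5}, {"tx": 4, "ty": 8, "tz": 0.5, "roll": 1}, {"tx": 6, "ty": 12, "tz": 0.5, "roll": 1.5}, {"tx": 8, "ty": 16, "tz": 0.5, "roll": 2}, {"tx": 10, "ty": 20, "tz": 0.5, "roll": 2.7}, {"tx": 12, "ty": 24, "tz": 0.5, "roll": 2.7}, {"tx": 14, "ty": 28, "tz": 0.5, "roll": 2.7}, {"tx": 16, "ty": 32, "tz": 0, "roll": 2.7}, {"tx": 17.4, "ty": 34.6, "tz": -1, "roll": 2.7}, {"tx": 17.4, "ty": 34.6, "tz": -3, "roll": 2.7}, {"tx": 17.4, "ty": 34.6, "tz": -4.5, "roll": 2.7}, {"tx": 17.4, "ty": 34.6, "tz": -5.5, "roll": 2.7}, {"tx": 17.4, "ty": 34.6, "tz": -6, "roll": 2.7}, {"tx": 17.4, "ty": 34.6, "tz": -6.5, "roll": 2.7}, {"tx": 17.4, "ty": 34.6, "tz": -6.7, "roll": 2.7}, {"tx": 17.4, "ty": 34.6, "tz": -6.7, "roll": 2.7}, {"tx": 17.4, "ty": 34.6, "tz": -6.7, "roll": 2.7}])

```text
time_s: 10.75
ee_pos: [0.6465, 0.1642, 0.0198]
orientation: [2.156, 2.258, 0.003]
wrist_force: [0.1, 1.0, 0.0]
finger_gap: 0.484
```

```bash
python3 look.py scene 300 170 500 320 a7.png
```

```text
10.8 [0.6465 0.1643 0.0198] jaw deg 2.6784973661170817 tz [ 0.0154 -0.0123 -0.9998] F [-0.0412  0.0785 -1.3937] gap 0.4841433373924373 q [ 0.0893  0.647   1.4746 -0.0161  1.0058  0.0512] 4.0
```

View pics/a7.png

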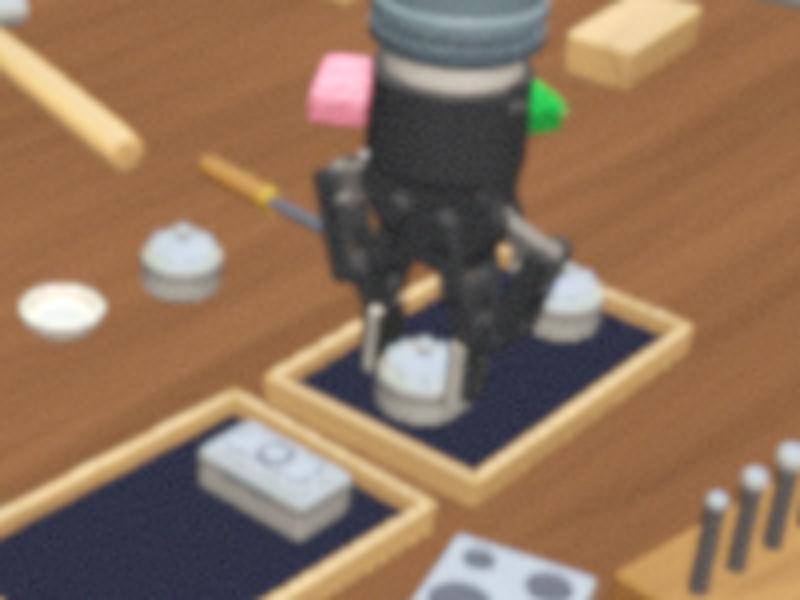

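The box hangs just above the near end of the round tray. I'm lowering it to contact.

Request:
arm_command(plan=[{"tx": 0, "ty": 0, "tz": -0.2, "roll": 0}, {"tx": 0, "ty": 0, "tz": -0.3, "roll": 0}, {"tx": 0, "ty": 0, "tz": -0.4, "roll": 0}, {"tx": 0, "ty": 0, "tz": -0.5, "roll": 0}, {"tx": 0, "ty": 0, "tz": -0.5, "roll": 0}])

```text
time_s: 11.3
ee_pos: [0.6466, 0.1643, 0.0154]
orientation: [2.155, 2.258, 0.003]
wrist_force: [-2.8, -1.0, 3.8]
finger_gap: 0.483
```

Request:
arm_command(plan=[{"tx": 0, "ty": 0, "tz": 0, "roll": 0}, {"tx": 0, "ty": 0, "tz": 0, "roll": 0}, {"tx": 0, "ty": 0, "tz": 0, "roll": 0}, {"tx": 0, "ty": 0, "tz": 1, "roll": 0}, {"tx": 0, "ty": 0, "tz": 3, "roll": 0}, {"tx": 0, "ty": 0, "tz": 6, "roll": 0}, {"tx": -3, "ty": 0.2, "tz": 7.5, "roll": -1}, {"tx": -7, "ty": 0.4, "tz": 7.5, "roll": -2.7}, {"tx": -11, "ty": 0.6, "tz": 7.5, "roll": -2.7}, {"tx": -15, "ty": 0.8, "tz": 7.5, "roll": -2.7}, {"tx": -17.7, "ty": 0.8, "tz": 7.5, "roll": -2.7}, {"tx": -17.7, "ty": 0.8, "tz": 7.2, "roll": -2.7}, {"tx": -17.7, "ty": 0.8, "tz": 6.5, "roll": -2.7}, {"tx": -17.7, "ty": 0.8, "tz": 6.5, "roll": -2.7}], claw=0.75)

```text
time_s: 12.7
ee_pos: [0.4705, 0.1722, 0.0801]
orientation: [2.208, 2.206, 0.003]
wrist_force: [-0.1, -0.9, -0.1]
finger_gap: 0.752
```

```bash
python3 look.py scene 300 170 500 320 a8.png
```

```text
12.75 [0.4707 0.1722 0.0802] jaw deg -0.037893317569496696 tz [ 0.0154 -0.0131 -0.9998] F [-0.2185  0.307   0.2414] gap 0.7528822471547577 q [ 0.1387  0.3257  1.8564 -0.0186  0.9461  0.1503] 4.0
```

View pics/a8.png

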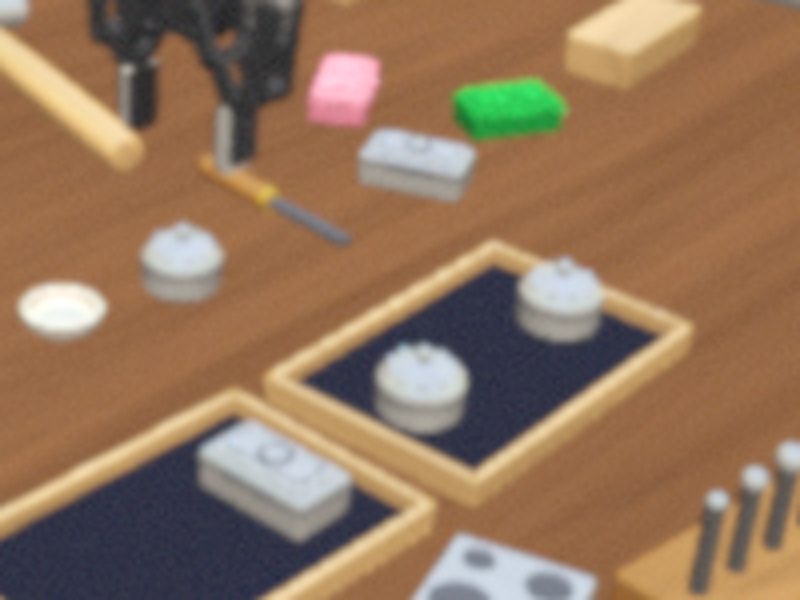

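It's upright in the tray. The second round box is next.

Request:
arm_command(plan=[{"tx": -0.1, "ty": 0, "tz": -1.5, "roll": 0}, {"tx": -0.1, "ty": 0, "tz": -3, "roll": 0}, {"tx": -0.1, "ty": 0, "tz": -5, "roll": 0}, {"tx": -0.1, "ty": 0, "tz": -6.5, "roll": 0}, {"tx": -0.1, "ty": 0, "tz": -7.2, "roll": 0}, {"tx": -0.1, "ty": 0, "tz": -7.2, "roll": 0}, {"tx": -0.1, "ty": 0, "tz": -7.2, "roll": 0}])

```text
time_s: 13.45
ee_pos: [0.4705, 0.1722, 0.0084]
orientation: [2.208, 2.206, 0.003]
wrist_force: [0.3, -0.8, -0.2]
finger_gap: 0.754
```

Request:
arm_command(plan=[{"tx": 0, "ty": 0, "tz": 0, "roll": 0}, {"tx": 0, "ty": 0, "tz": 0, "roll": 0}, {"tx": 0, "ty": 0, "tz": 0, "roll": 0}, {"tx": 0, "ty": 0, "tz": 0, "roll": 0}, {"tx": 0, "ty": 0, "tz": 0, "roll": 0}, {"tx": 0, "ty": 0, "tz": 0, "roll": 0}, {"tx": 0, "ty": 0, "tz": 0, "roll": 0}, {"tx": 0, "ty": 0, "tz": 0.5, "roll": 0}, {"tx": 0, "ty": 0, "tz": 1.5, "roll": 0}, {"tx": 0, "ty": 0, "tz": 3.5, "roll": 0}, {"tx": 0, "ty": 0, "tz": 5.5, "roll": 0}, {"tx": 0, "ty": 0, "tz": 7.5, "roll": 0}, {"tx": 0, "ty": 0, "tz": 7.5, "roll": 0}], claw=0.3)

```text
time_s: 14.75
ee_pos: [0.4727, 0.1726, 0.0867]
orientation: [2.205, 2.203, 0.011]
wrist_force: [0.4, 0.1, -0.7]
finger_gap: 0.48
```

Request:
arm_command(plan=[{"tx": 3, "ty": 1, "tz": 0.5, "roll": 0.5}, {"tx": 7, "ty": 2, "tz": 0.5, "roll": 1}, {"tx": 11, "ty": 3, "tz": 0.5, "roll": 2}, {"tx": 14, "ty": 4.2, "tz": 0.5, "roll": 2.7}, {"tx": 17, "ty": 5.1, "tz": 0, "roll": 2.7}, {"tx": 17, "ty": 5.1, "tz": -2, "roll": 2.7}, {"tx": 17, "ty": 5.1, "tz": -4, "roll": 2.7}, {"tx": 17, "ty": 5.1, "tz": -5.5, "roll": 2.7}, {"tx": 17, "ty": 5.1, "tz": -6.3, "roll": 2.7}, {"tx": 17, "ty": 5.1, "tz": -6.6, "roll": 2.7}, {"tx": 17, "ty": 5.1, "tz": -6.6, "roll": 2.7}, {"tx": 17, "ty": 5.1, "tz": -6.6, "roll": 2.7}])

```text
time_s: 15.95
ee_pos: [0.6434, 0.2237, 0.0218]
orientation: [2.152, 2.254, 0.014]
wrist_force: [0.0, 0.1, 0.1]
finger_gap: 0.477
```

```bash
python3 look.py scene 300 170 500 320 a9.png
```

```text
16.0 [0.6435 0.2238 0.0219] jaw deg 2.660293324573943 tz [ 0.0248 -0.0107 -0.9996] F [ 0.8001  0.1987 -0.7542] gap 0.48095884939146427 q [ 0.1791  0.6613  1.4402 -0.0175  1.0177  0.1419] 4.0
```

View pics/a9.png

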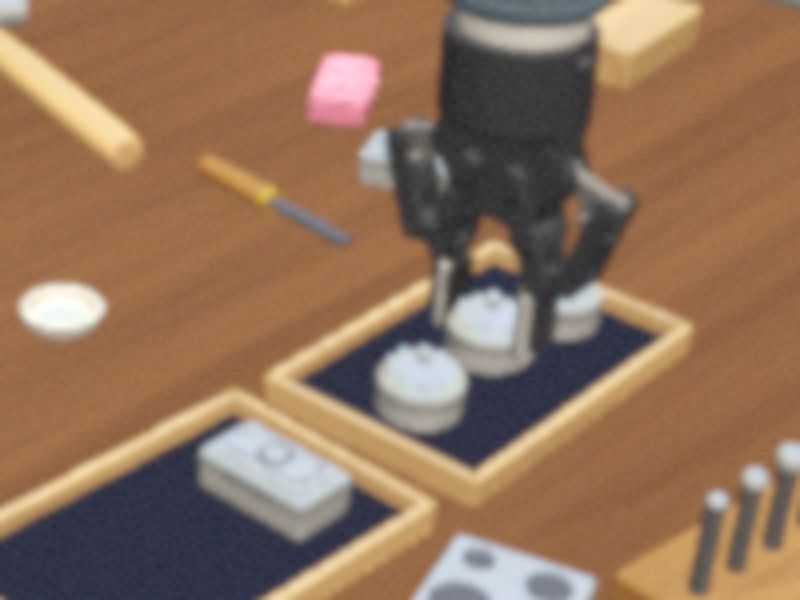

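Request:
arm_command(plan=[{"tx": 0, "ty": 0, "tz": -0.3, "roll": 0}, {"tx": 0, "ty": 0, "tz": -0.5, "roll": 0}, {"tx": 0, "ty": 0, "tz": -0.6, "roll": 0}, {"tx": 0, "ty": 0, "tz": -0.7, "roll": 0}, {"tx": 0, "ty": 0, "tz": -0.7, "roll": 0}])

```text
time_s: 16.5
ee_pos: [0.6435, 0.2238, 0.0159]
orientation: [2.152, 2.254, 0.015]
wrist_force: [-2.1, -1.0, 5.6]
finger_gap: 0.478
```

Contact 5.6 N. Releasing, then on to the middle bangle.

Request:
arm_command(plan=[{"tx": 0, "ty": 0, "tz": 0, "roll": 0}, {"tx": 0, "ty": 0, "tz": 0, "roll": 0}, {"tx": 0, "ty": 0, "tz": 0, "roll": 0}, {"tx": 0, "ty": 0, "tz": 1, "roll": 0}, {"tx": 0, "ty": 0, "tz": 3, "roll": 0}, {"tx": 0, "ty": 0, "tz": 6, "roll": 0}, {"tx": -3, "ty": -4, "tz": 8, "roll": -1}, {"tx": -5.5, "ty": -8, "tz": 8, "roll": -2}, {"tx": -8.5, "ty": -12, "tz": 8, "roll": -2.7}, {"tx": -11, "ty": -16, "tz": 8, "roll": -2.7}, {"tx": -14, "ty": -20, "tz": 8, "roll": -2.7}, {"tx": -16.5, "ty": -23.5, "tz": 7, "roll": -2.7}, {"tx": -16.5, "ty": -23.5, "tz": 6.5, "roll": -2.7}, {"tx": -16.5, "ty": -23.5, "tz": 6.5, "roll": -2.7}, {"tx": -16.5, "ty": -23.5, "tz": 6.5, "roll": -2.7}], claw=0.8)

```text
time_s: 18.0
ee_pos: [0.4796, -0.0109, 0.0815]
orientation: [2.203, 2.202, 0.016]
wrist_force: [0.2, -0.8, 0.6]
finger_gap: 0.8
```

```bash
python3 look.py scene 220 170 480 365 a10.png
```

```text
18.05 [ 0.4798 -0.0106  0.0815] jaw deg 0.021862176991767665 tz [ 0.0263 -0.0119 -0.9996] F [ 0.4504  0.8487 -0.6027] gap 0.7997574623186403 q [-0.2513  0.2816  1.9189 -0.0064  0.9127 -0.2477] 3.076923076923077
```

View pics/a10.png

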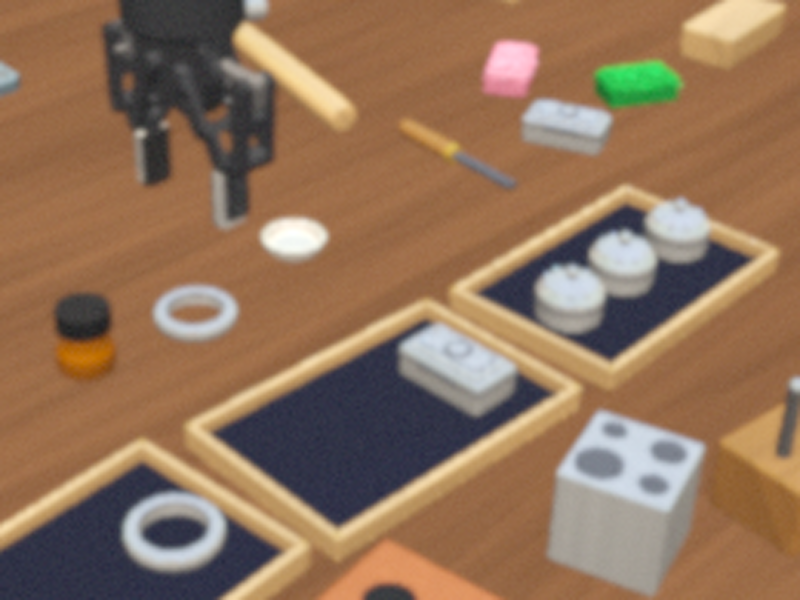

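Both round boxes are seated. Gripping the bangle now.

Request:
arm_command(plan=[{"tx": -0.1, "ty": 0, "tz": -1.5, "roll": 0}, {"tx": -0.2, "ty": 0, "tz": -3, "roll": 0}, {"tx": -0.2, "ty": 0, "tz": -5, "roll": 0}, {"tx": -0.2, "ty": 0, "tz": -6.5, "roll": 0}, {"tx": -0.2, "ty": 0, "tz": -7.5, "roll": 0}, {"tx": -0.2, "ty": 0, "tz": -8, "roll": 0}, {"tx": -0.2, "ty": 0, "tz": -8, "roll": 0}, {"tx": -0.2, "ty": 0, "tz": -8, "roll": 0}])

```text
time_s: 18.85
ee_pos: [0.4783, -0.0105, 0.0019]
orientation: [2.201, 2.203, 0.016]
wrist_force: [-0.7, -0.1, 0.6]
finger_gap: 0.8
```

Request:
arm_command(plan=[{"tx": 0, "ty": 0, "tz": 0, "roll": 0}, {"tx": 0, "ty": 0, "tz": 0, "roll": 0}, {"tx": 0, "ty": 0, "tz": 0, "roll": 0}, {"tx": 0, "ty": 0, "tz": 0, "roll": 0}, {"tx": 0, "ty": 0, "tz": 0, "roll": 0}, {"tx": 0, "ty": 0, "tz": 0, "roll": 0}, {"tx": 0, "ty": 0, "tz": 0, "roll": 0}, {"tx": 0, "ty": 0, "tz": 0.5, "roll": 0}, {"tx": 0, "ty": 0, "tz": 1.5, "roll": 0}, {"tx": 0, "ty": 0, "tz": 3.5, "roll": 0}, {"tx": 0, "ty": 0, "tz": 5.5, "roll": 0}, {"tx": 0, "ty": 0, "tz": 7.5, "roll": 0}, {"tx": 0, "ty": 0, "tz": 7.5, "roll": 0}], claw=0.4)

```text
time_s: 20.15
ee_pos: [0.4806, -0.0111, 0.08]
orientation: [2.197, 2.199, 0.021]
wrist_force: [0.6, -0.5, -0.5]
finger_gap: 0.549
```

```bash
python3 look.py scene 200 170 400 320 a11.png
```

```text
20.2 [ 0.4796 -0.0108  0.0785] jaw deg 0.0498482629539824 tz [ 0.0309 -0.0132 -0.9994] F [-0.6089  0.3793 -0.1373] gap 0.5492006224974261 q [-0.2518  0.2833  1.9263 -0.0064  0.8988 -0.2486] 4.0
```

View pics/a11.png

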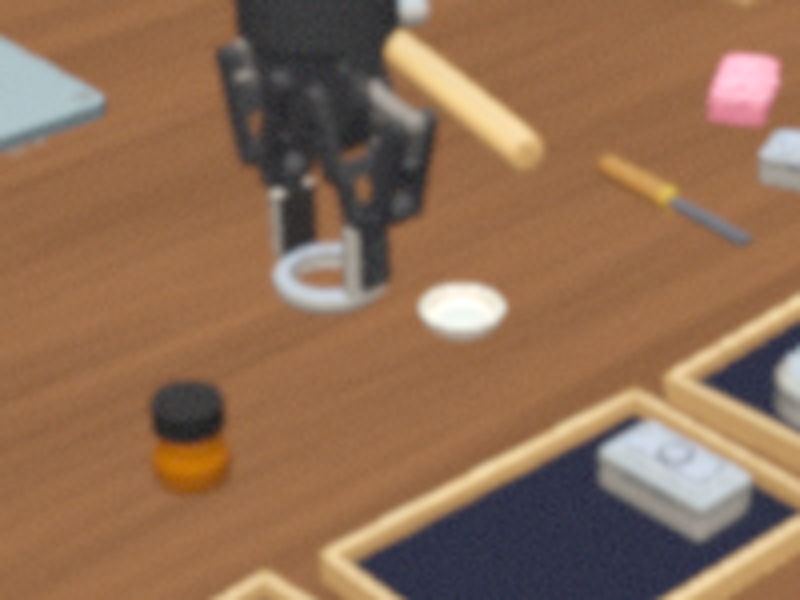

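```bash
python3 look.py top 380 140 540 260 a12.png
python3 - <<'E'
from h import *
for n,z,box in (("top",.016,(380,140,540,260)),("scene",.011,(170,300,330,420))):
    s=snapshot(n);hsv=cv2.cvtColor(s["img"],cv2.COLOR_RGB2HSV)
    m=((hsv[:,:,1]<75)&(hsv[:,:,2]>130)).astype(np.uint8)*255
    k=np.zeros_like(m);x0,y0,x1,y1=box;k[y0:y1,x0:x1]=1;m*=k
    for c in cv2.findContours(m,cv2.RETR_EXTERNAL,cv2.CHAIN_APPROX_NONE)[0]:
        if 250<cv2.contourArea(c)<1200:
            f=cv2.moments(c);u=[f["m10"]/f["m00"],f["m01"]/f["m00"]];print(n,np.round(u,1),plane(s,[u],z)[0],cv2.boundingRect(c))
E
```

```text
20.25 [ 0.4786 -0.0106  0.0774] jaw deg 0.045522667413711734 tz [ 0.0285 -0.0125 -0.9995] F [ 0.2154 -0.0117 -0.7651] gap 0.5488840292333935 q [-0.2519  0.2848  1.9277 -0.0064  0.8984 -0.2486] 5.0
top [416.7 222.1] [ 0.5778 -0.1408  0.016 ] (403, 185, 33, 75)
top [476.5 194.8] [ 0.6484 -0.276   0.016 ] (465, 184, 24, 23)
scene [216.4 381.5] [ 0.6478 -0.2757  0.011 ] (198, 367, 37, 30)
scene [276.2 341.9] [ 0.6388 -0.155   0.011 ] (260, 329, 34, 26)
```

View pics/a12.png

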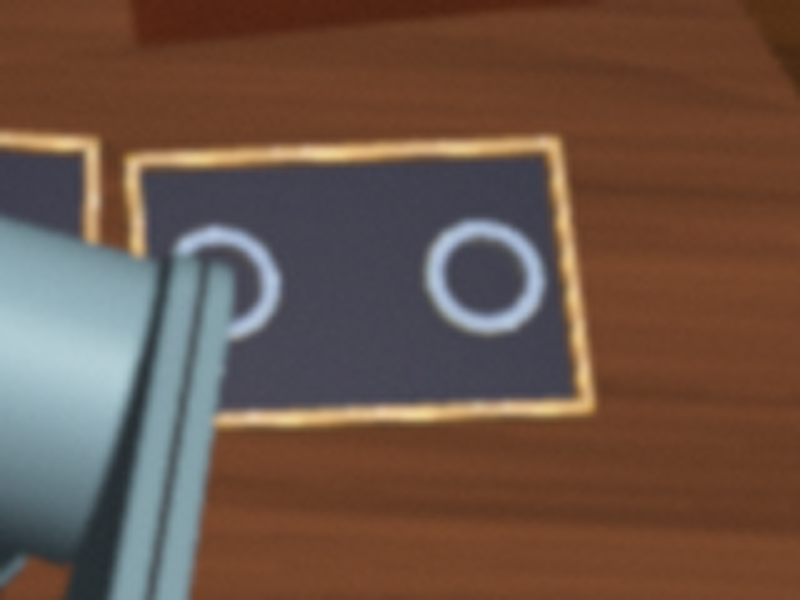

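The free slot lies between the two bangles at (0.6435, −0.2155), with 6 mm on each side.

Request:
arm_command(plan=[{"tx": 2.5, "ty": -3, "tz": 0.5, "roll": 1}, {"tx": 5, "ty": -6, "tz": 0.5, "roll": 2}, {"tx": 8, "ty": -10, "tz": 0.5, "roll": 3}, {"tx": 11, "ty": -14, "tz": 0.5, "roll": 4}, {"tx": 14, "ty": -17.5, "tz": 0, "roll": 5.2}, {"tx": 16.5, "ty": -20.4, "tz": -1, "roll": 5.2}, {"tx": 16.5, "ty": -20.4, "tz": -3, "roll": 5.2}, {"tx": 16.5, "ty": -20.4, "tz": -4, "roll": 5.2}, {"tx": 16.5, "ty": -20.4, "tz": -5, "roll": 5.2}, {"tx": 16.5, "ty": -20.4, "tz": -5.5, "roll": 5.2}, {"tx": 16.5, "ty": -20.4, "tz": -5.8, "roll": 5.2}, {"tx": 16.5, "ty": -20.4, "tz": -5.8, "roll": 5.2}, {"tx": 16.5, "ty": -20.4, "tz": -5.8, "roll": 5.2}])

```text
time_s: 21.65
ee_pos: [0.6431, -0.2142, 0.0192]
orientation: [2.099, 2.301, 0.018]
wrist_force: [-0.4, -0.6, -0.6]
finger_gap: 0.541
```

```bash
python3 look.py scene 140 260 360 425 a13.png
```

```text
21.7 [ 0.6432 -0.2143  0.0192] jaw deg 5.268795217794758 tz [ 0.0281 -0.0101 -0.9996] F [ 0.3289  0.4825 -0.0659] gap 0.5523102150464295 q [-0.488   0.6543  1.462   0.005   0.9957 -0.5825] 3.6363636363636362
```

View pics/a13.png

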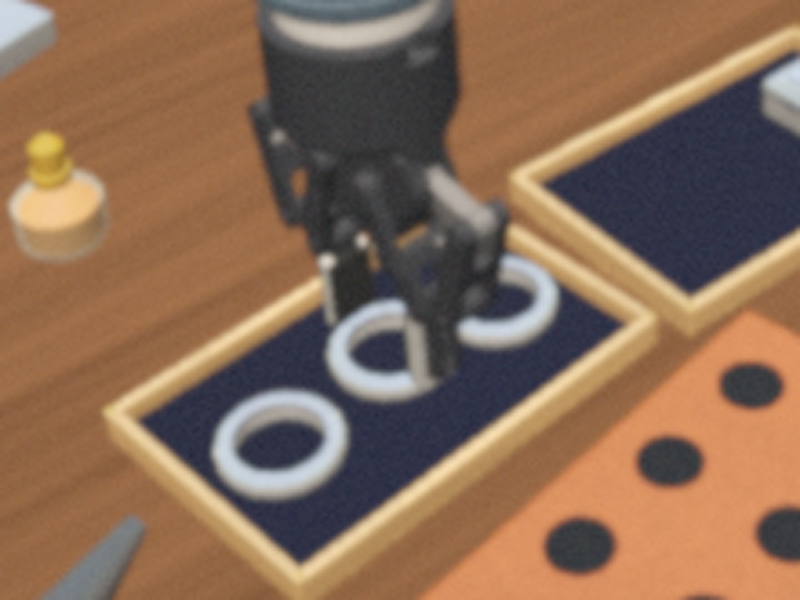

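Request:
arm_command(plan=[{"tx": 0, "ty": -0.1, "tz": -0.4, "roll": 0}, {"tx": 0, "ty": -0.1, "tz": -0.7, "roll": 0}, {"tx": 0, "ty": -0.1, "tz": -0.8, "roll": 0}, {"tx": 0, "ty": -0.1, "tz": -0.9, "roll": 0}, {"tx": 0, "ty": -0.1, "tz": -1.0, "roll": 0}, {"tx": 0, "ty": -0.1, "tz": -1.0, "roll": 0}])

```text
time_s: 22.3
ee_pos: [0.6431, -0.2153, 0.0098]
orientation: [2.099, 2.301, 0.018]
wrist_force: [-2.5, 1.8, 4.0]
finger_gap: 0.548
```

Contact. Releasing, then travelling to the oblong with a −73° turn so the jaws close on its long sides.

Request:
arm_command(plan=[{"tx": 0, "ty": 0, "tz": 0, "roll": 0}, {"tx": 0, "ty": 0, "tz": 0, "roll": 0}, {"tx": 0, "ty": 0, "tz": 0, "roll": 0}, {"tx": 0, "ty": 0, "tz": 1, "roll": 0}, {"tx": 0, "ty": 0, "tz": 3, "roll": 0}, {"tx": 0, "ty": 0, "tz": 6, "roll": 0}, {"tx": -1.5, "ty": 4, "tz": 9, "roll": -4}, {"tx": -3, "ty": 9, "tz": 10, "roll": -10}, {"tx": -4.5, "ty": 14, "tz": 10, "roll": -17}, {"tx": -6, "ty": 19, "tz": 10, "roll": -24}, {"tx": -7.5, "ty": 24, "tz": 10, "roll": -31}, {"tx": -9, "ty": 29, "tz": 10, "roll": -38}, {"tx": -10, "ty": 34, "tz": 10, "roll": -45}, {"tx": -11.5, "ty": 39, "tz": 10, "roll": -52}, {"tx": -13, "ty": 44, "tz": 10, "roll": -59}, {"tx": -14.5, "ty": 49, "tz": 10, "roll": -66}, {"tx": -15.5, "ty": 54, "tz": 9, "roll": -73}, {"tx": -16.6, "ty": 58.5, "tz": 8, "roll": -73}, {"tx": -16.6, "ty": 58.5, "tz": 8, "roll": -73}, {"tx": -16.6, "ty": 58.5, "tz": 8, "roll": -73}], claw=0.75)

```text
time_s: 24.3
ee_pos: [0.4756, 0.3727, 0.0897]
orientation: [3.053, 0.608, -0.012]
wrist_force: [0.3, 0.3, -0.4]
finger_gap: 0.752
```

```bash
python3 look.py scene 300 120 500 270 a14.png; python3 look.py top 100 150 300 300 a15.png;python3 look.py scene 140 230 360 425 a16.png
```

```text
24.35 [0.4764 0.3709 0.09  ] jaw deg -67.552407883942 tz [-0.0014 -0.0299 -0.9996] F [0.366  0.3599 0.2751] gap 0.7495052474901014 q [ 0.4924  0.4876  1.5623 -0.0287  1.1072  1.6846] 4.0
24.4 [0.477  0.3698 0.0902] jaw deg -67.64134357513792 tz [-0.0011 -0.0301 -0.9995] F [-0.4719 -0.2294  0.7146] gap 0.7535145370531734 q [ 0.4904  0.487   1.5628 -0.0291  1.1071  1.6844] 4.0
24.45 [0.4774 0.3691 0.0903] jaw deg -67.72298715061139 tz [-0.0009 -0.03   -0.9995] F [0.8789 0.5283 0.4487] gap 0.7483817089354636 q [ 0.489   0.4866  1.5631 -0.0292  1.107   1.6844] 3.076923076923077
```

View pics/a14.png

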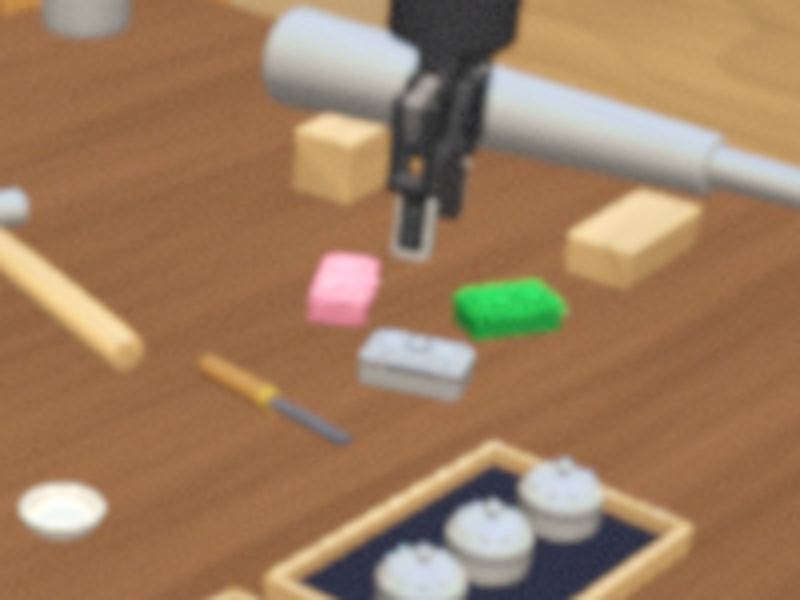

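View pics/a15.png

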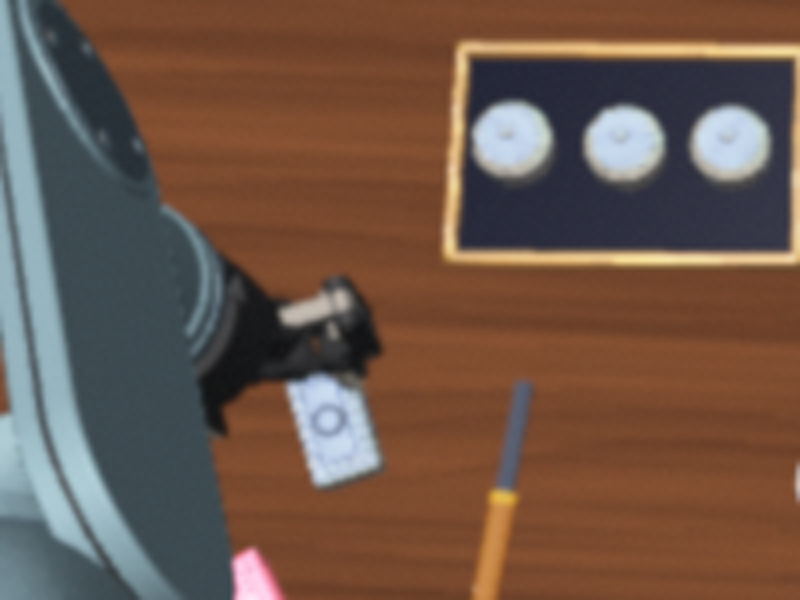

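View pics/a16.png

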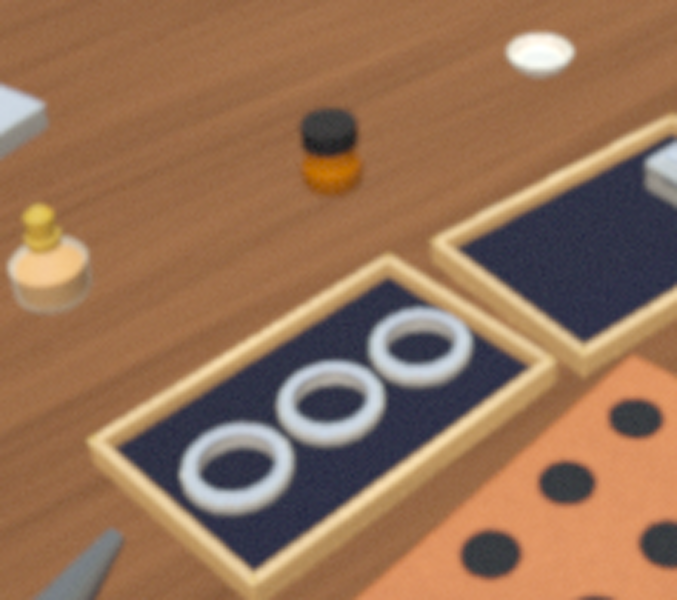

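The two trays look right: the bangles are separate and the round boxes upright. The jaws line up with the oblong, so I'm going down.

Request:
arm_command(plan=[{"tx": 0, "ty": 0, "tz": -2, "roll": 0}, {"tx": 0, "ty": 0, "tz": -4, "roll": 0}, {"tx": 0, "ty": 0, "tz": -6, "roll": 0}, {"tx": 0, "ty": 0, "tz": -7.5, "roll": 0}, {"tx": 0, "ty": 0, "tz": -8.2, "roll": 0}, {"tx": 0, "ty": 0, "tz": -8.2, "roll": 0}, {"tx": 0, "ty": 0, "tz": -8.2, "roll": 0}])

```text
time_s: 25.15
ee_pos: [0.4781, 0.369, 0.009]
orientation: [3.054, 0.6, -0.009]
wrist_force: [-0.3, -0.2, -0.7]
finger_gap: 0.75
```

```bash
python3 look.py scene 350 150 470 240 a17.png
```

```text
25.2 [0.4782 0.3693 0.0093] jaw deg -67.74231327779361 tz [ 0.0005 -0.0292 -0.9996] F [-0.044   0.0081  0.5053] gap 0.7520505356663322 q [ 0.4887  0.5861  1.6278 -0.0322  0.9413  1.6903] 6.666666666666667
```

View pics/a17.png

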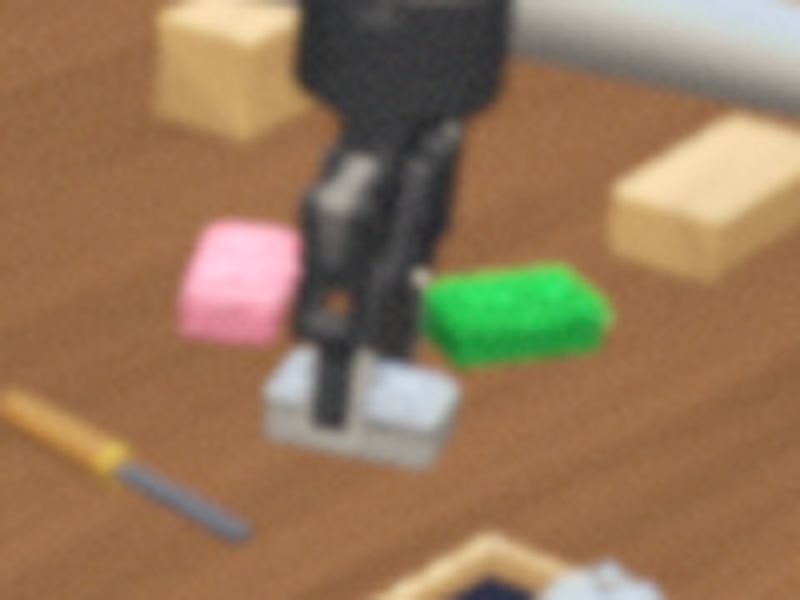

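The fingers straddle the box cleanly. Closing and lifting.

Request:
arm_command(plan=[{"tx": 0, "ty": 0, "tz": 0, "roll": 0}, {"tx": 0, "ty": 0, "tz": 0, "roll": 0}, {"tx": 0, "ty": 0, "tz": 0, "roll": 0}, {"tx": 0, "ty": 0, "tz": 0, "roll": 0}, {"tx": 0, "ty": 0, "tz": 0, "roll": 0}, {"tx": 0, "ty": 0, "tz": 0, "roll": 0}, {"tx": 0, "ty": 0, "tz": 0, "roll": 0}, {"tx": 0, "ty": 0, "tz": 0, "roll": 0}, {"tx": 0, "ty": 0, "tz": 0.5, "roll": 0}, {"tx": 0, "ty": 0, "tz": 1.5, "roll": 0}, {"tx": 0, "ty": 0, "tz": 3.5, "roll": 0}, {"tx": 0, "ty": 0, "tz": 5.5, "roll": 0}, {"tx": 0, "ty": 0, "tz": 8, "roll": 0}, {"tx": 0, "ty": 0, "tz": 8, "roll": 0}], claw=0.2)

```text
time_s: 26.6
ee_pos: [0.4805, 0.3706, 0.0934]
orientation: [3.056, 0.601, 0.003]
wrist_force: [0.2, -0.6, -1.2]
finger_gap: 0.397
```

```bash
python3 look.py scene 330 130 490 250 a18.png;python3 look.py top 100 180 260 300 a19.png
```

```text
26.65 [0.4794 0.37   0.0914] jaw deg -67.74067553657707 tz [ 0.0044 -0.0272 -0.9996] F [-0.267  -0.5801 -1.6937] gap 0.403308701474961 q [ 0.4888  0.4854  1.5619 -0.0292  1.1033  1.6845] 5.0
26.7 [0.4784 0.3694 0.0899] jaw deg -67.74114801095207 tz [ 0.0017 -0.0286 -0.9996] F [ 0.2863 -0.1681 -1.4928] gap 0.3971627893588285 q [ 0.4887  0.487   1.5637 -0.0292  1.1029  1.6845] 5.0
```

View pics/a18.png

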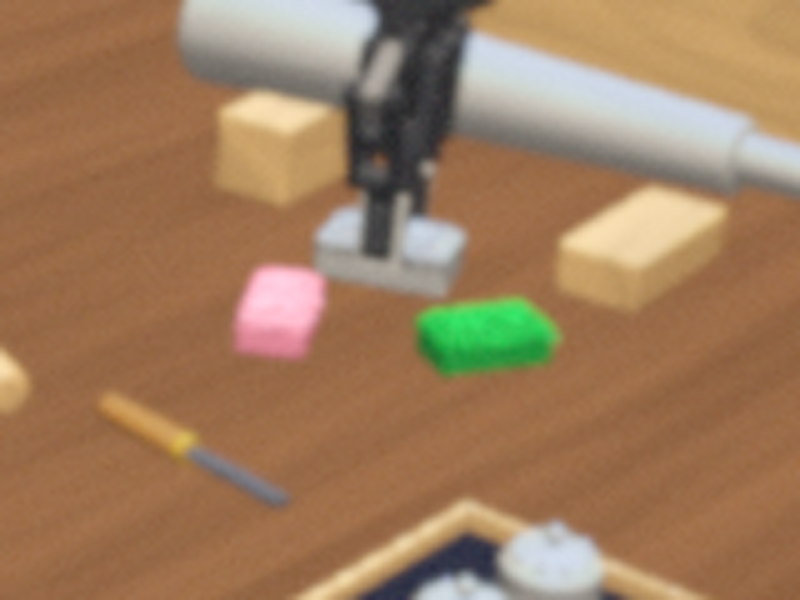

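View pics/a19.png

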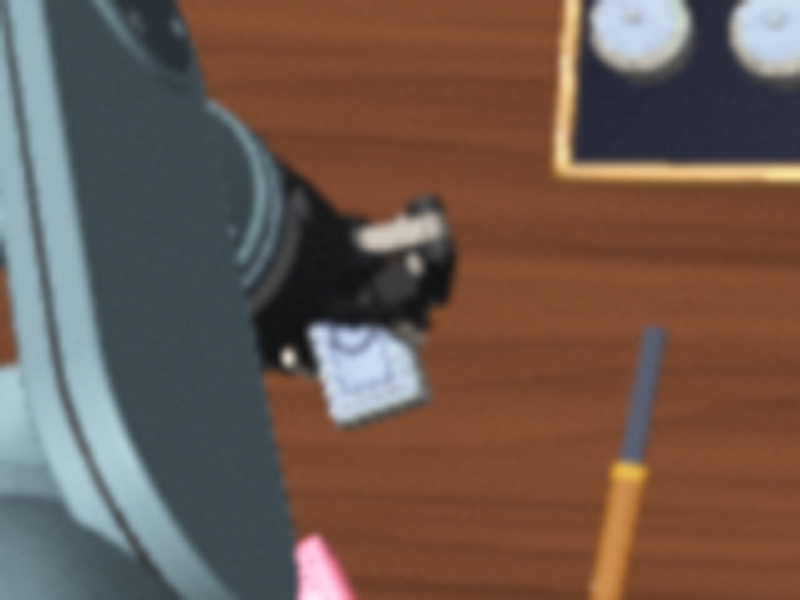

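The box is held level with the lid up. I'm carrying it to the oblong tray at tray y −20, parallel to the one already there.

Request:
arm_command(plan=[{"tx": 2, "ty": -4, "tz": 0.5, "roll": -2}, {"tx": 4, "ty": -8.5, "tz": 0.5, "roll": -5}, {"tx": 6, "ty": -13, "tz": 0.5, "roll": -8}, {"tx": 8, "ty": -17.5, "tz": 0.5, "roll": -11}, {"tx": 10, "ty": -22, "tz": 0.5, "roll": -14}, {"tx": 12, "ty": -26.5, "tz": 0.5, "roll": -17}, {"tx": 14, "ty": -31, "tz": 0.5, "roll": -20}, {"tx": 15.5, "ty": -35.5, "tz": 0, "roll": -22.9}, {"tx": 16.4, "ty": -38.9, "tz": -0.5, "roll": -22.9}, {"tx": 16.4, "ty": -38.9, "tz": -2.5, "roll": -22.9}, {"tx": 16.4, "ty": -38.9, "tz": -4.5, "roll": -22.9}, {"tx": 16.4, "ty": -38.9, "tz": -5.8, "roll": -22.9}, {"tx": 16.4, "ty": -38.9, "tz": -6.4, "roll": -22.9}, {"tx": 16.4, "ty": -38.9, "tz": -6.7, "roll": -22.9}, {"tx": 16.4, "ty": -38.9, "tz": -6.7, "roll": -22.9}, {"tx": 16.4, "ty": -38.9, "tz": -6.7, "roll": -22.9}])

```text
time_s: 28.3
ee_pos: [0.643, -0.0193, 0.0237]
orientation: [3.114, -0.017, -0.012]
wrist_force: [-0.3, -0.0, -0.9]
finger_gap: 0.397
```

```bash
python3 look.py scene 260 220 460 370 a20.png
```

```text
28.35 [ 0.6431 -0.0194  0.0238] jaw deg -90.61579703438821 tz [-0.0078 -0.0273 -0.9996] F [0.4431 1.0789 0.1353] gap 0.4037205378703443 q [-0.1874  0.6175  1.5202 -0.0335  1.0067  1.4122] 4.0
```

View pics/a20.png

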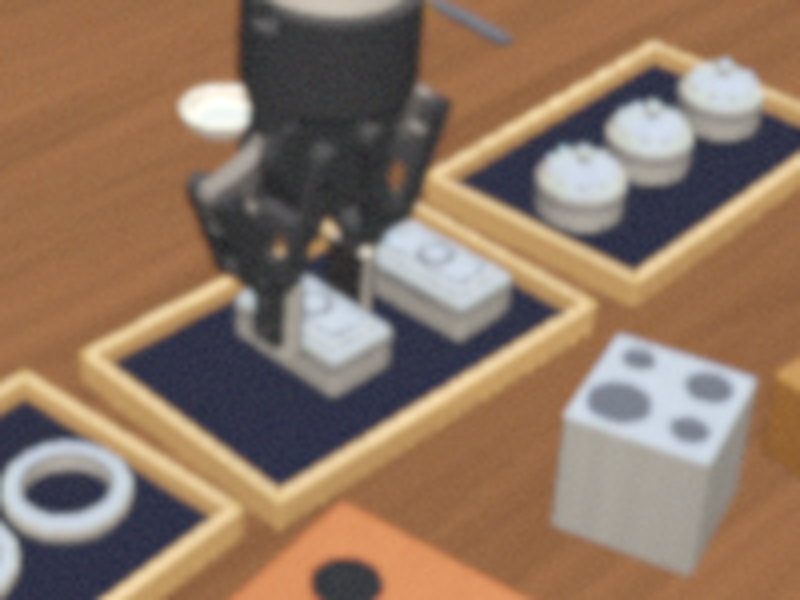

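Request:
arm_command(plan=[{"tx": 0, "ty": 0, "tz": -0.3, "roll": 0}, {"tx": 0, "ty": 0, "tz": -0.5, "roll": 0}, {"tx": 0, "ty": 0, "tz": -0.6, "roll": 0}, {"tx": 0, "ty": 0, "tz": -0.7, "roll": 0}, {"tx": 0, "ty": 0, "tz": -0.8, "roll": 0}, {"tx": 0, "ty": 0, "tz": -0.8, "roll": 0}])

```text
time_s: 28.95
ee_pos: [0.6431, -0.0194, 0.0167]
orientation: [3.114, -0.017, -0.012]
wrist_force: [-3.1, 0.5, 5.1]
finger_gap: 0.404
```

Contact 5.1 N. I release, rise, and back away toward the robot so that both cameras are clear.

Request:
arm_command(plan=[{"tx": 0, "ty": 0, "tz": 0, "roll": 0}, {"tx": 0, "ty": 0, "tz": 0, "roll": 0}, {"tx": 0, "ty": 0, "tz": 0, "roll": 0}, {"tx": 0, "ty": 0, "tz": 1, "roll": 0}, {"tx": 0, "ty": 0, "tz": 3, "roll": 0}, {"tx": 0, "ty": 0, "tz": 6, "roll": 0}, {"tx": 0, "ty": 0, "tz": 10, "roll": 0}, {"tx": -4, "ty": 0, "tz": 13, "roll": 0}, {"tx": -8, "ty": 0, "tz": 15, "roll": 0}, {"tx": -13, "ty": 0, "tz": 17, "roll": 0}, {"tx": -18, "ty": 0, "tz": 17, "roll": 0}, {"tx": -23, "ty": 0, "tz": 17, "roll": 0}, {"tx": -28, "ty": 0, "tz": 17, "roll": 0}, {"tx": -30, "ty": 0, "tz": 17, "roll": 0}, {"tx": -30, "ty": 0, "tz": 17, "roll": 0}, {"tx": -30, "ty": 0, "tz": 17, "roll": 0}], claw=0.6)

```text
time_s: 30.55
ee_pos: [0.3438, -0.0197, 0.1877]
orientation: [3.113, -0.018, -0.007]
wrist_force: [-0.4, 0.8, -0.0]
finger_gap: 0.601
```

```bash
python3 look.py top 200 130 520 300 b1.png; python3 look.py scene 60 170 500 430 b2.png
python3 - <<'E'
from h import *
for n in("top","scene"):
    s=snapshot(n);hsv=cv2.cvtColor(s["img"],cv2.COLOR_RGB2HSV)
    m=((hsv[:,:,1]<75)&(hsv[:,:,2]>130)).astype(np.uint8)*255
    for nm,c,yaw,z in(("round",(.643,.2239),2.73,.027),("oblong",(.6428,.0005),-.68,.031),("bangle",(.6436,-.2179),5.16,.016)):
        for k in cv2.findContours(m,cv2.RETR_EXTERNAL,cv2.CHAIN_APPROX_NONE)[0]:
            if not 200<cv2.contourArea(k)<1200: continue
            P=plane(s,k[:,0],z)[:,:2]-c; a=np.radians(yaw); P=P@np.array([[np.cos(a),-np.sin(a)],[np.sin(a),np.cos(a)]])
            q=(P.min(0)+P.max(0))/2
            if abs(q[0])<.065 and abs(q[1])<.1: print(n,nm,"tray mm x %.0f..%.0f y %.0f..%.0f"%(*(P[:,0].min()*1e3,P[:,0].max()*1e3),*(P[:,1].min()*1e3,P[:,1].max()*1e3)))
E
```

```text
30.6 [ 0.3444 -0.0198  0.1876] jaw deg -90.63764452162677 tz [-0.005  -0.0283 -0.9996] F [ 1.2986 -0.9966  0.1494] gap 0.5986346370454283 q [-0.3539 -0.086   2.0331 -0.0305  1.1896  1.2394] 2.5
30.65 [ 0.3445 -0.0198  0.1874] jaw deg -90.61826395687609 tz [-0.0057 -0.028  -0.9996] F [-0.2799 -0.1708 -1.0065] gap 0.5966883423786964 q [-0.3537 -0.0849  2.0327 -0.0304  1.1896  1.2392] 1.8181818181818181
top round tray mm x -20..20 y -80..-39
top round tray mm x -20..20 y -21..22
top round tray mm x -18..23 y 42..85
top oblong tray mm x -34..31 y -38..-1
top oblong tray mm x -31..34 y 37..76
top bangle tray mm x -27..26 y -24..28
top bangle tray mm x -25..28 y 36..89
top bangle tray mm x -27..26 y -85..-32
scene round tray mm x -25..36 y -106..98
scene oblong tray mm x -30..50 y -56..-4
scene oblong tray mm x -27..53 y 17..73
scene bangle tray mm x -27..31 y -88..-32
scene bangle tray mm x -27..31 y -28..29
scene bangle tray mm x -25..33 y 31..89
```

View pics/b1.png

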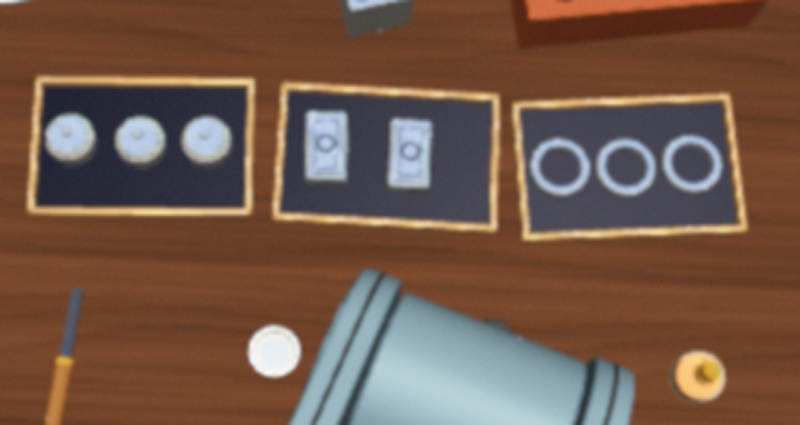

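View pics/b2.png

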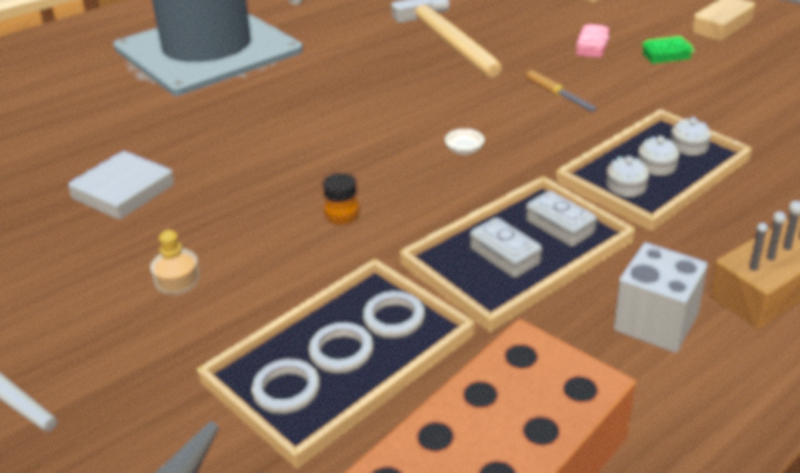

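All five pieces are in their trays and separate. The burner is still at about px (155,316), so I'm handing the job in.

```bash
python3 -c "
from station import *
print(close_job())"
```

```text
the job is handed in; nothing more can be done
None
```

The job is handed in at about 31 s of the 106 s allowed. Two bangles, two round boxes and the oblong box each lie in the tray that already held one of their kind. Each piece was lowered until it touched the lining at 4–6 N, then released.

**Last checks:**
- **Top view:** every piece is wholly inside its tray. The smallest gaps are about 8 mm between bangles, 18–20 mm between round boxes and 38 mm between oblongs. The piece closest to a wall is about 10 mm off it.
- **Scene view:** the pieces look flat with lids up. In the same view, the round boxes merged with other bright areas and the oblong outlines took in their sides, so I could not check their outlines there.
- **Burner:** it is still standing, within 2–3 px of where it was at the start. I judged this by eye.

**Disagreements:**
- **Oblong direction:** the text puts the oblong boxes' long sides along y. In the pictures, both the loose box and the one in the tray lie along x. I followed the pictures and set it parallel to the one already there.
- **Heights:** the round boxes' knobs measured about 35 mm high from the two views, against 39 mm stated.
- **Tool tilt:** the tool drifted to about 1.6° off vertical over the job, with no visible effect on how the pieces lie.

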